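Put the egg cups away under the pedal-lift hood

ROBOT

A 6-joint arm with a two-finger parallel gripper is mounted at the origin on the work surface. World frame = base frame: x ahead of the robot, y to its left, z up, the work surface at z = 0. Lengths are in m, angles in rad, forces in N, time in s.
With the tool pointing down it reaches from about 0.25 to 0.775 m from the base axis. Payload 4 kg.
Tool frame: the origin (TCP) lies on the centre line of the jaws, within the pads' length; the fingertips stand 8 mm ahead of it and the grasp point (between the pads) lies 11 mm behind it; y points along the fingers, x is the direction in which the jaws open and shut, and the axes are right-handed (so a half turn about y gives the same grasp; the last joint's range is limited). The gripper opens to 94 mm and grips with 3 to 60 N. Pads are 16 mm wide; open, the fingers measure 119 mm over their backs; the gripper's body (75 mm by 177 mm) begins 78 mm behind the grasp point.
Start: joints at [1.082, 0.087, 1.371, -0, 1.684, -0.103], TCP at [0.207, 0.51, 0.214] pointing down, gripper open.
Joint ranges: [-3.1, 3.1], [-0.76, 2.03], [0.27, 2.55], [-1.08, 4.22], [0.17, 2.65], [-2.57, 2.57]. Speed limits (rad/s): [2.79, 2.79, 3.14, 3.14, 3.14, 3.14].

INTERFACE

Orientations are given as [roll, pitch, yaw] about the fixed x, y, z axes, in that order (R = Rz(yaw) Ry(pitch) Rx(roll)).
In Python, from bench import robot gives the robot as it stands.
- The arm moves only by the tool step_arm, never from a script. Its argument "commands" is a list of rows, each an object with "xyz": the shift along the world's x, y, z in m, a list of three; "twist": the turn, a rotation vector about the world's x, y, z in degrees, a list of three. In form: [{"xyz": [tx, ty, tz], "twist": [ax, ay, az]}, ...]. A call has 1 to 12 rows; each row is the pose to reach, as a shift and turn from the pose commanded when the call began; what a row does not reach only later rows make up. A row lasts 1/12 s, in which the tool goes at most 41.7 mm and 7.16 degrees, less where a joint would pass 70% of its speed; a pose out of reach is approached as far as the arm can. A call with a gripper value outside its range is refused whole. "fingers" is the closure in counts, from 0 (fully open) to 255 (shut), set as the call begins (left out, the last holds). The fingers move at their own pace and stop on an object; the grip force is fixed at half the most. Time passes only in rows, so rows that repeat a pose let the fingers close. It gives the time, the measured TCP pose, the force and the opening at its end, in the units of the state.
- robot.get_obs(): the state, without advancing time (a new reading comes with each control period).
- robot.snapshot(name): name is "scene" or "side" or "wrist"; returns (picture, depth): 420x560x3 uint8, red, green, blue; 420x560 float32, m along the optical axis (not along the pixel's ray), 0 where there is no reading.
- robot.camera_info(name): a dict with "fx", "fy", "cx", "cy" (pixels), "R" (3x3) and "t" (3): a world point X has camera coordinates R X + t. Camera axes: x right, y down, z forward; pixel columns grow to the right and rows downward; lengths in m; the calibration is good to about 2 mm. A picture is of the moment at which its call begins: read the wrist's pose just before it. camera_info takes no time and is no camera call; for the wrist camera it gives the pose at the moment of the call.
- robot.close_job(): hands the job in, once; it reports no verdict.
The state is a dict: "time": time; "joint_positions": joint angles; "qvel": joint speeds; "joint_torque": joint torques, N m; "tool_pos": TCP position; "ee_rot": TCP orientation; "wrist_force": force on the tool from outside, world axes, zero at the start; "wrist_torque": the same for the moment, N m; "width": finger opening in m.
Only numpy, scipy, OpenCV 4.12 (cv2) and the standard library are available. Lean on these libraries where they do the work, as an engineer would, in place of code of your own. Each camera call takes 0.05 s, during which the arm holds its last target.

TASK

Put the washed egg cups away: press the keeper's pedal all the way down so that its hood stands fully open, then nest every egg cup on the table upright into one straight column on the keeper's seat, each fully home in the one below, and with all of them in, bring the pedal slowly back up until the hood is fully shut over them. Work the hood by its pedal only, never touching the hood itself or letting it slam, and leave the lamp, the egg flat, the magnifier and the scoop where they are.

Things in the scene. Friction and masses are not known exactly. Their poses are not given: they have to be found in the camera images.
- keeper: Cup keeper: a fixed white enamelled tray, 180 (x) by 200 (y) mm outside, floor 30 mm above the table, 5 mm walls: 70 mm high in front, 140 mm at the back, the sides sloping between, clear hood hinged at its back (+x), pedal at its front (-x). Origin under its centre; z up, y to its left.
- seat (a point): Centre of the round tapered seat on the keeper's floor, 30 mm above the table, 12 mm in front of the keeper's centre; axes as the keeper's. The seat is a grey ring 30 mm high, tapered inside just like the cups' bowls (inner radius 20 mm at the floor, 27 mm at its rim); the first cup stands in it with its foot on the floor.
- hood: Clear plastic hood with thin steel edges, 180 (x) by 200 mm (y); shut, its top is 251 mm above the table and its front comes down to the tray's front wall. Origin on its hinge, along y, 102 mm behind the seat and 140 mm up. With the pedal fully down it has swung up and back 1.92 rad; then all of it is behind the hinge, up to 330 mm high.
- pedal (a joint): Pedal lever at the keeper's front, linked to the hood: 0 = up, hood shut; 0.42 rad = fully down, a hard stop, hood fully open (hood angle = 4.57 x pedal angle). A friction damper holds it wherever it is left, so the hood stays open until the pedal is brought up again. About 3 to 10 N at the pad moves it either way.
- pedal_hinge (a point): Centre of the pedal's hinge line (along y) on the keeper's front, 62 mm above the table; axes as the keeper's: x from the pedal towards the keeper's back.
- pedal_pad (a point): Centre of the black rubber pad at the pedal's end, 36 (x) by 30 (y) by 11 mm thick, 93 mm from the hinge towards -x, turning with it: the arm slopes 0.20 rad upwards from the hinge when up (pad 81 mm above the table), 0.22 rad downwards when fully down (42 mm). Free all round: press it from above; pinch its 30 mm width from above to raise it.
- cup1_mid (a point): Pale brown ceramic egg cup, upright, 60 mm high, 60 to 130 g; point on its axis half-way up. All (4 to 6) alike. Foot radius 18.5, cone to 26 at 40 up, lip radius 31 with an upright band from 47 to 60 up: grip there, near the rim, across 62. Inside a tapered bowl 30 deep, radius 20 at its floor, 27 at the rim. Nested, its foot rests on the bowl floor below: each sits 30 mm higher, 1.5 mm side play.
- cup2_mid (a point): Pale brown ceramic egg cup, upright, 60 mm high, 60 to 130 g; point on its axis half-way up. All (4 to 6) alike. Foot radius 18.5, cone to 26 at 40 up, lip radius 31 with an upright band from 47 to 60 up: grip there, near the rim, across 62. Inside a tapered bowl 30 deep, radius 20 at its floor, 27 at the rim. Nested, its foot rests on the bowl floor below: each sits 30 mm higher, 1.5 mm side play.
- cup3_mid (a point): Pale brown ceramic egg cup, upright, 60 mm high, 60 to 130 g; point on its axis half-way up. All (4 to 6) alike. Foot radius 18.5, cone to 26 at 40 up, lip radius 31 with an upright band from 47 to 60 up: grip there, near the rim, across 62. Inside a tapered bowl 30 deep, radius 20 at its floor, 27 at the rim. Nested, its foot rests on the bowl floor below: each sits 30 mm higher, 1.5 mm side play.
- cup4_mid (a point): Pale brown ceramic egg cup, upright, 60 mm high, 60 to 130 g; point on its axis half-way up. All (4 to 6) alike. Foot radius 18.5, cone to 26 at 40 up, lip radius 31 with an upright band from 47 to 60 up: grip there, near the rim, across 62. Inside a tapered bowl 30 deep, radius 20 at its floor, 27 at the rim. Nested, its foot rests on the bowl floor below: each sits 30 mm higher, 1.5 mm side play.
- cup5_mid (a point): Pale brown ceramic egg cup, upright, 60 mm high, 60 to 130 g; point on its axis half-way up. All (4 to 6) alike. Foot radius 18.5, cone to 26 at 40 up, lip radius 31 with an upright band from 47 to 60 up: grip there, near the rim, across 62. Inside a tapered bowl 30 deep, radius 20 at its floor, 27 at the rim. Nested, its foot rests on the bowl floor below: each sits 30 mm higher, 1.5 mm side play.
- cup6_mid (a point): Pale brown ceramic egg cup, upright, 60 mm high, 60 to 130 g; point on its axis half-way up. All (4 to 6) alike. Foot radius 18.5, cone to 26 at 40 up, lip radius 31 with an upright band from 47 to 60 up: grip there, near the rim, across 62. Inside a tapered bowl 30 deep, radius 20 at its floor, 27 at the rim. Nested, its foot rests on the bowl floor below: each sits 30 mm higher, 1.5 mm side play.
- lamp: Squat black candling lamp, 110 mm across and 88 mm high, fixed; its red button is not needed. Origin at its underside's centre. Leave alone.
- flat: White plastic egg flat, 150 by 200 mm, with eggs in it, 65 mm high. Origin under its centre. Leave alone.
- magnifier: Grey magnifier on a stand, 110 mm base, about 230 mm high. Origin under its base. Leave alone.
- scoop: Small galvanised tin scoop, about 170 mm long, 30 mm high. Origin under its middle. Leave alone.

How it is judged:
By the outcome, as a careful person would: the job done as asked, in the order asked, and still so for the second after the job is handed in, with the robot touching nothing.
Of cup1, cup2, cup3, cup4, cup5, cup6 only 4 to 6 are there at a start; the rules pass over those that are not, and their reading is None.
At some moment in a run one of cup1, cup2, cup3, cup4, cup5, cup6 may be knocked a few centimetres aside while the robot is not near it.
It also fails if it takes over 210 s, if anything falls off the work surface, if the arm or the gripper's body presses on something with over 40 N, if the wrist force passes 120 N, or if a joint passes its speed limit or range.

## Working session

There is one attempt and no reset: what is moved stays moved. The work goes in short steps, Python scripts to look and compute and a tool call to move; the robot and the scene stay as the last step left them, time stands still between calls to the robot, and variables do not carry over. Pictures are saved under pics/ and viewed, and the job is handed in when it is done.

Besides the shell and the picture viewer there is one more tool, called after "Call:" as name([rows], argument=value, ...), one row to a line, values as JSON. step_arm: Moves the arm, as the interface text tells. Its arguments: {"type":"object","properties":{"commands":{"type":"array"},"fingers":{"type":"number"}},"required":["commands"]}

```bash
mkdir -p pics; ls
cat > h.py <<'E'
import numpy as np, cv2
from bench import robot
def shot(name,fn):
    ci=robot.camera_info(name); im,d=robot.snapshot(name)
    cv2.imwrite('pics/'+fn+'.png',im[:,:,::-1]); np.savez('pics/'+fn+'.npz',im=im,d=d,**{k:np.array(ci[k]) for k in ci})
    return im,d,ci
def load(fn):
    z=np.load('pics/'+fn+'.npz'); return z['im'],z['d'],{k:z[k] for k in('fx','fy','cx','cy','R','t')}
def pts(d,ci):
    v,u=np.indices(d.shape); R=np.array(ci['R']);t=np.array(ci['t'])
    P=np.stack([(u-ci['cx'])/ci['fx']*d,(v-ci['cy'])/ci['fy']*d,d],-1)
    return (P-t)@R
def ray(ci,u,v,z):
    R=np.array(ci['R']);t=np.array(ci['t']);c=-R.T@t
    w=R.T@np.array([(u-ci['cx'])/ci['fx'],(v-ci['cy'])/ci['fy'],1]); return c+w*(z-c[2])/w[2]
def proj(ci,X):
    p=np.array(ci['R'])@np.array(X)+np.array(ci['t']); return ci['fx']*p[0]/p[2]+ci['cx'],ci['fy']*p[1]/p[2]+ci['cy']
E
python3 - <<'E'
from h import *
o=robot.get_obs(); print(o)
for n in('scene','side','wrist'): 
    im,d,ci=shot(n,n+'0'); print(n,-ci['R'].T@ci['t'],ci['R'][2])
E
```

```text
pics
{'time': 0.0, 'joint_positions': array([ 1.08184819e+00,  8.79568375e-02,  1.37221234e+00, -8.40624791e-06,
        1.68355871e+00, -1.03089526e-01]), 'qvel': array([ 5.51182268e-04, -6.05583608e-04,  9.73160057e-05,  1.05346937e-03,
        1.04401802e-03, -9.87058648e-04]), 'joint_torque': array([ 4.80621547e-04, -3.40184426e+01, -3.02425611e+01,  7.18945591e-02,
        3.30391957e-02, -1.81986970e-04]), 'tool_pos': array([0.20675816, 0.50911255, 0.21232439]), 'ee_rot': array([-1.57058491,  0.00212476,  1.184937  ]), 'wrist_force': array([0.75902424, 0.78950203, 0.1510876 ]), 'wrist_torque': array([-0.02703994, -0.00834708, -0.01812352]), 'width': 0.09380213343486257}
scene [-0.02038352 -0.25714705  1.60806824] [ 0.36017883  0.1419065  -0.92202698]
side [-0.48950221 -0.0241802   1.31947297] [ 0.66276835  0.0117901  -0.74873166]
wrist [0.14305981 0.53516864 0.38316719] [ 0.22064197 -0.09176148 -0.97102881]
```

View pics/scene0.png

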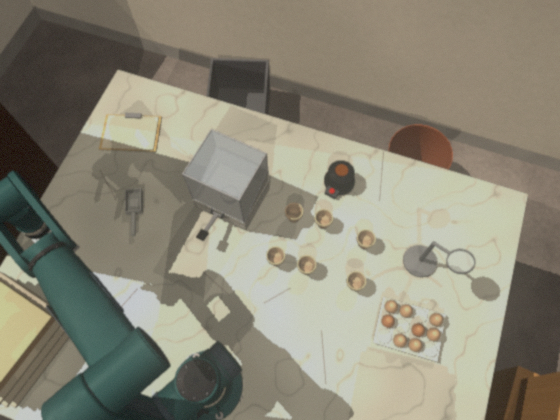

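View pics/side0.png

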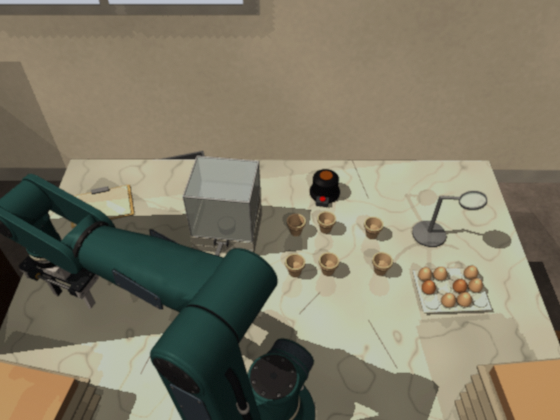

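View pics/wrist0.png

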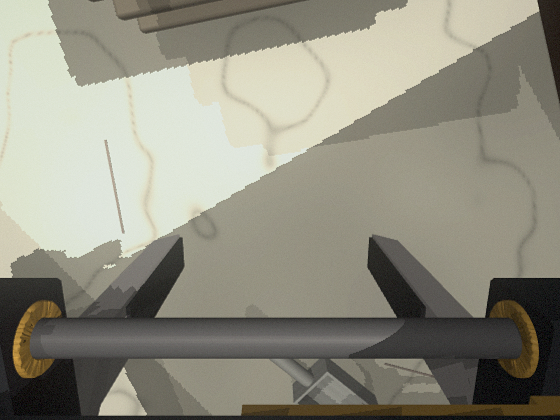

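All six cups are visible: scene view at about (294,212), (324,218), (366,240), (276,256), (307,265) and (356,281). The keeper is at (228,175), with the pad at (203,234). Next I'll measure these.

Run:
```python
from h import *
for n in('scene0','side0'):
    im,d,ci=load(n); P=pts(d,ci)
    print(n,'table z',np.median(P[...,2][(d>0)&(abs(P[...,2])<.02)]))
    hsv=cv2.cvtColor(im,cv2.COLOR_RGB2HSV)
    z=P[...,2]
    m=((d>0)&(z>.05)&(z<.07)&(P[...,0]>.25)&(P[...,0]<.8)&(P[...,1]<.3)&(P[...,1]>-.6)).astype(np.uint8)
    k,l,s,c=cv2.connectedComponentsWithStats(m)
    for i in range(1,k):
        if s[i,4]>25:
            q=P[l==i]; cc,r=cv2.minEnclosingCircle(q[:,:2].astype(np.float32)); print(c[i].round(),s[i,4],q.mean(0).round(3),np.round(cc,4),round(r,4),hsv[l==i].mean(0).round())
    # tall view
    k=(d>0)&(z>.03)&(z<.2)&(P[...,0]>.3)&(P[...,1]>-.1)&(P[...,1]<.35)
    print(k.sum())
im,d,ci=load('scene0'); z=pts(d,ci)[...,2]
cv2.imwrite('pics/crop0.png',cv2.resize(im[120:260,160:300,::-1],None,fx=4,fy=4,interpolation=cv2.INTER_CUBIC))
cv2.imwrite('pics/cropz0.png',cv2.resize((np.clip(z[120:260,160:300],0,.3)/.3*255).astype(np.uint8),None,fx=4,fy=4,interpolation=cv2.INTER_NEAREST))
```

```text
scene0 table z -0.0006655283004420938
[339. 182.] 76 [ 0.755 -0.17   0.061] [ 0.7789 -0.1648] 0.0448 [25. 31. 67.]
[233. 209.] 274 [0.541 0.134 0.063] [0.6021 0.1656] 0.1331 [ 21.  33. 110.]
[294. 210.] 102 [ 0.605 -0.059  0.058] [ 0.603 -0.059] 0.0321 [ 19.  71. 142.]
[324. 216.] 110 [ 0.619 -0.159  0.057] [ 0.6156 -0.1586] 0.0316 [ 21.  67. 168.]
[366. 237.] 113 [ 0.595 -0.311  0.057] [ 0.5941 -0.3104] 0.0317 [ 22.  63. 172.]
[275. 255.] 112 [ 0.44  -0.053  0.058] [ 0.4399 -0.0543] 0.0323 [ 22.  60. 171.]
[306. 263.] 115 [ 0.446 -0.157  0.057] [ 0.4451 -0.1568] 0.0312 [ 22.  63. 170.]
[356. 280.] 115 [ 0.448 -0.323  0.057] [ 0.4471 -0.3203] 0.0316 [ 21.  65. 174.]
[392. 304.] 75 [ 0.411 -0.448  0.057] [ 0.4091 -0.4471] 0.0175 [ 17.  85. 179.]
[407. 309.] 77 [ 0.412 -0.495  0.057] [ 0.4123 -0.4945] 0.0175 [ 17.  88. 182.]
[437. 318.] 78 [ 0.418 -0.586  0.057] [ 0.4183 -0.5872] 0.0176 [ 17.  90. 183.]
[389. 319.] 76 [ 0.364 -0.45   0.057] [ 0.364 -0.451] 0.0174 [ 14. 113. 174.]
[419. 328.] 85 [ 0.368 -0.544  0.057] [ 0.3689 -0.5435] 0.017 [ 14. 112. 166.]
[434. 333.] 74 [ 0.371 -0.58
[... 834 characters left out ...]
-0.056  0.058] [ 0.4401 -0.0567] 0.0326 [ 19.  98. 143.]
[440. 271.] 84 [ 0.41  -0.495  0.057] [ 0.4095 -0.4961] 0.0189 [ 17. 114. 176.]
[471. 270.] 68 [ 0.414 -0.588  0.058] [ 0.4133 -0.5868] 0.0171 [ 17. 116. 177.]
[425. 272.] 76 [ 0.407 -0.449  0.057] [ 0.4082 -0.4482] 0.0171 [ 17. 114. 175.]
[460. 283.] 84 [ 0.366 -0.544  0.058] [ 0.3687 -0.5449] 0.0173 [ 13. 157. 162.]
[475. 283.] 70 [ 0.369 -0.588  0.057] [ 0.3698 -0.5874] 0.0169 [ 17. 115. 177.]
[429. 285.] 80 [ 0.361 -0.451  0.057] [ 0.3622 -0.4516] 0.0171 [ 13. 158. 164.]
[449. 298.] 92 [ 0.317 -0.5    0.057] [ 0.3187 -0.4999] 0.017 [ 17. 114. 176.]
[465. 297.] 84 [ 0.319 -0.547  0.058] [ 0.32   -0.5461] 0.0171 [ 17. 115. 176.]
6706
```

View pics/crop0.png

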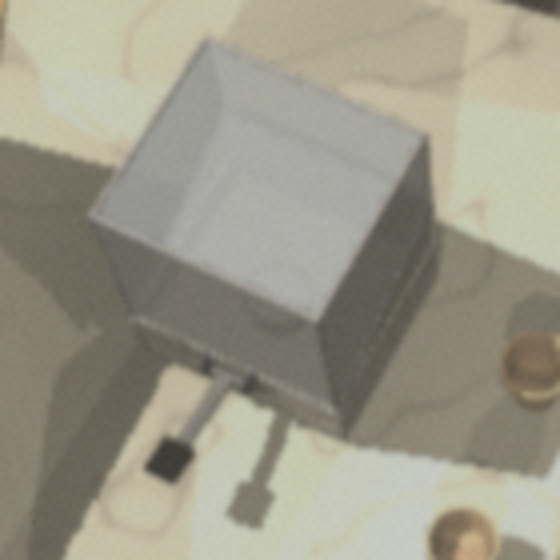

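View pics/cropz0.png

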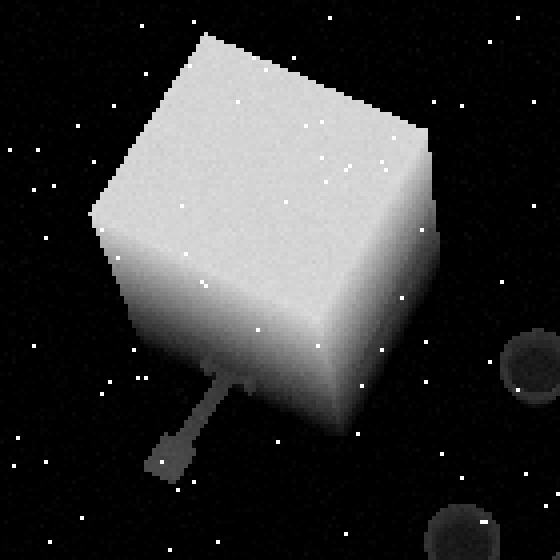

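Run:
```python
from h import *
for n in('scene0','side0'):
    im,d,ci=load(n); P=pts(d,ci); d=cv2.medianBlur(d.astype(np.float32),3);P=pts(d,ci); z=P[...,2]
    m=((z>.24)&(z<.262)&(P[...,0]>.3)&(P[...,0]<.9)&(P[...,1]>-.05)&(P[...,1]<.4)).astype(np.uint8)
    k,l,s,c=cv2.connectedComponentsWithStats(m); i=1+s[1:,4].argmax()
    q=P[l==i]; r=cv2.minAreaRect((q[:,:2]*1000).astype(np.float32)); print(n,s[i],np.median(q[:,2]),r,cv2.boxPoints(r).round(1).tolist())
    pm=((im.max(-1)<60)&(z>.06)&(z<.1)&(P[...,0]>.25)&(P[...,0]<.6)&(P[...,1]>-.0)&(P[...,1]<.25)).astype(np.uint8)
    k,l,s,c=cv2.connectedComponentsWithStats(pm)
    for i in range(1,k):
        if s[i,4]>10:
            q=P[l==i]; print('pad',c[i],s[i,4],np.median(q,0),cv2.minAreaRect((q[:,:2]*1000).astype(np.float32)))
    pm=((z>.065)&(z<.1)&(P[...,0]>.3)&(P[...,0]<.6)&(P[...,1]>-.0)&(P[...,1]<.3))
```

```text
scene0 [ 183  129   84   72 3478] 0.24975749023154284 ((605.8541259765625, 166.91445922851562), (200.9521942138672, 182.0926971435547), 83.81277465820312) [[504.5, 76.80000305175781], [685.5, 57.20000076293945], [707.2000122070312, 257.0], [526.2000122070312, 276.6000061035156]]
side0 [ 182  156   77   50 2969] 0.25090182174705233 ((606.229736328125, 165.16891479492188), (199.33802795410156, 183.52503967285156), 83.45808410644531) [[503.70001220703125, 76.5999984741211], [686.0, 55.70000076293945], [708.7999877929688, 253.6999969482422], [526.4000244140625, 274.6000061035156]]
pad [214.75 241.5 ] 12 [0.51037495 0.19180097 0.06782854] ((511.47601318359375, 192.0331573486328), (5.823500156402588, 11.739446640014648), 89.3930892944336)
```

Run:
```python
from h import *
for n in('scene0',):
    im,d,ci=load(n); P=pts(d,ci); z=P[...,2]
    m=((im.max(-1)<70)); m[:225]=0;m[245:]=0;m[:,:193]=0;m[:,213:]=0
    k,l,s,c=cv2.connectedComponentsWithStats(m.astype(np.uint8))
    for i in range(1,k):
        if s[i,4]>10: 
            q=P[l==i];q=q[(q[:,2]>.07)&(q[:,2]<.1)]; print(c[i],s[i],np.median(q,0),ray(ci,*c[i],.085),cv2.minAreaRect((q[:,:2]*1000).astype(np.float32)))
```

```text
[202.125      234.41666667] [198 231   9   8  48] [0.41746092 0.18624668 0.08635544] [0.41603108 0.1867752  0.085     ] ((416.1947937011719, 186.7899169921875), (20.73130226135254, 26.29549789428711), 85.00296783447266)
```

Keeper: centre (0.606, 0.166), yaw −6.4°, hood top at 0.25 as given, and the seat works out at (0.594, 0.167). The pad is at (0.417, 0.187, top 0.086), on the keeper's axis. Moving above the pad with the fingers shut.

Call:
step_arm([
  {"xyz":[0.01,-0.015,0],"twist":[0,0,1]},
  {"xyz":[0.03,-0.046,0],"twist":[0,0,2.5]},
  {"xyz":[0.05,-0.077,0],"twist":[0,0,4]},
  {"xyz":[0.07,-0.107,0],"twist":[0,0,6]},
  {"xyz":[0.09,-0.138,0],"twist":[0,0,7.5]},
  {"xyz":[0.11,-0.169,0],"twist":[0,0,9]},
  {"xyz":[0.13,-0.199,0],"twist":[0,0,10.5]},
  {"xyz":[0.15,-0.23,0],"twist":[0,0,12]},
  {"xyz":[0.17,-0.261,0],"twist":[0,0,13.5]},
  {"xyz":[0.19,-0.291,0],"twist":[0,0,15]},
  {"xyz":[0.203,-0.311,0],"twist":[0,0,15.8]},
  {"xyz":[0.21,-0.322,0],"twist":[0,0,15.8]},
], fingers=255)

```text
time: 1.15
tool_pos: [0.4181, 0.1849, 0.2131]
ee_rot: [-1.571, 0.001, 1.458]
wrist_force: [-0.4, -0.1, -0.9]
width: 0.0176
```

Call:
step_arm([
  {"xyz":[0,0,-0.01]},
  {"xyz":[0,0,-0.03]},
  {"xyz":[0,0,-0.05]},
  {"xyz":[0,0,-0.065]},
  {"xyz":[0,0,-0.072]},
  {"xyz":[0,0,-0.075]},
  {"xyz":[0,0,-0.075]},
  {"xyz":[0,0,-0.075]},
])

```text
validation failed for argument at $.co...
```

Run:
```python
from h import *
o=robot.get_obs(); print(o['time'],o['tool_pos'],o['ee_rot'],o['wrist_force'],o['width'],o['joint_positions'])
shot('wrist','w1');shot('side','s1')
```

```text
1.15 [0.41808321 0.18491358 0.21308328] [-1.57070535e+00  1.01950848e-03  1.45776647e+00] [-0.40434033 -0.12836092 -0.85034212] 0.017598649613458504 [ 2.92974274e-01 -1.21059383e-01  1.57668118e+00 -9.06755190e-04
  1.68645704e+00 -1.16489657e+00]
```

View pics/w1.png

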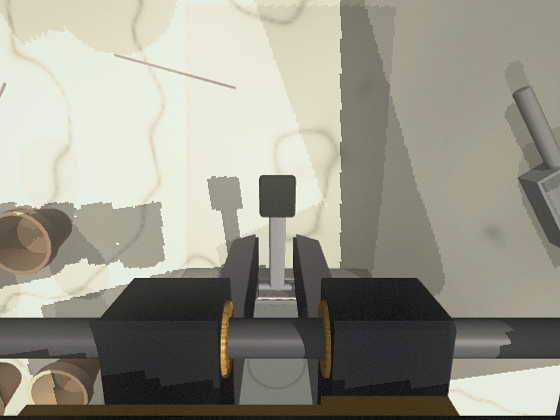

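View pics/s1.png

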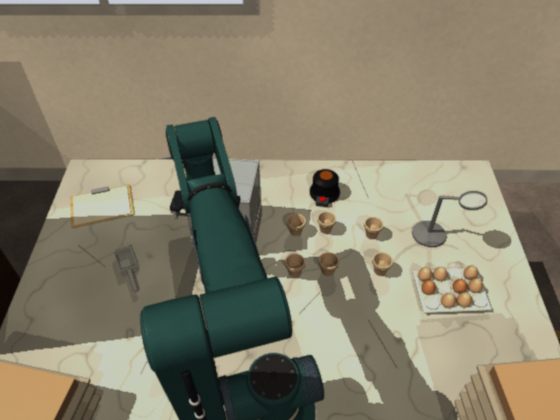

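Run:
```python
from h import *
im,d,ci=load('w1'); P=pts(d,ci)
m=(im.max(-1)<75); m[:165]=0;m[222:]=0;m[:,:250]=0;m[:,305:]=0
k,l,s,c=cv2.connectedComponentsWithStats(m.astype(np.uint8)); i=1+s[1:,4].argmax()
q=P[l==i]; print(s[i],c[i],np.median(q,0),q.min(0),q.max(0),cv2.minAreaRect((q[:,:2]*1000).astype(np.float32)))
```

```text
[259 175  36  42 535] [275.4411215  205.37570093] [0.42503607 0.183937   0.08487074] [0.39778754 0.17037613 0.08053314] [0.43446893 0.19974377 0.08979945] ((416.3692626953125, 185.81744384765625), (28.31934356689453, 35.294700622558594), 84.58525848388672)
```

Call:
step_arm([
  {"xyz":[0,0,-0.01],"twist":[0,0,0]},
  {"xyz":[0,0,-0.03],"twist":[0,0,0]},
  {"xyz":[0,0,-0.05],"twist":[0,0,0]},
  {"xyz":[0,0,-0.065],"twist":[0,0,0]},
  {"xyz":[0,0,-0.075],"twist":[0,0,0]},
  {"xyz":[0,0,-0.075],"twist":[0,0,0]},
  {"xyz":[0,0,-0.075],"twist":[0,0,0]},
])

```text
time: 1.83
tool_pos: [0.4162, 0.1882, 0.138]
ee_rot: [-1.57, 0.0, 1.462]
wrist_force: [-0.4, 0.1, -0.0]
width: 0.0006
```

Call:
step_arm([
  {"xyz":[0,-0.001,-0.015],"twist":[0,0,0]},
  {"xyz":[0,-0.002,-0.03],"twist":[0,0,0]},
  {"xyz":[0,-0.002,-0.038],"twist":[0,0,0]},
  {"xyz":[0,-0.002,-0.042],"twist":[0,0,0]},
  {"xyz":[0,-0.002,-0.0435],"twist":[0,0,0]},
  {"xyz":[0,-0.002,-0.045],"twist":[0,0,0]},
  {"xyz":[0,-0.002,-0.0465],"twist":[0,0,0]},
  {"xyz":[0,-0.002,-0.048],"twist":[0,0,0]},
  {"xyz":[0,-0.002,-0.0495],"twist":[0,0,0]},
  {"xyz":[0,-0.002,-0.051],"twist":[0,0,0]},
])

```text
time: 2.67
tool_pos: [0.4175, 0.1862, 0.0901]
ee_rot: [-1.573, -0.002, 1.461]
wrist_force: [-3.8, -0.3, 7.3]
width: 0.0004
```

Call:
step_arm([
  {"xyz":[0,0,-0.0015],"twist":[0,0,0]},
  {"xyz":[0,0,-0.003],"twist":[0,0,0]},
  {"xyz":[0,0,-0.0045],"twist":[0,0,0]},
  {"xyz":[0,0,-0.006],"twist":[0,0,0]},
  {"xyz":[0,0,-0.0075],"twist":[0,0,0]},
  {"xyz":[0,0,-0.009],"twist":[0,0,0]},
  {"xyz":[0,0,-0.0105],"twist":[0,0,0]},
  {"xyz":[0,0,-0.012],"twist":[0,0,0]},
  {"xyz":[0,0,-0.0135],"twist":[0,0,0]},
  {"xyz":[0,0,-0.015],"twist":[0,0,0]},
  {"xyz":[0,0,-0.0165],"twist":[0,0,0]},
  {"xyz":[0,0,-0.018],"twist":[0,0,0]},
])

```text
time: 3.67
tool_pos: [0.417, 0.1862, 0.0708]
ee_rot: [-1.571, -0.001, 1.461]
wrist_force: [-3.5, 0.7, 4.0]
width: 0.0004
```

Pedal is moving with about 4–7 N. Continuing to the stop, expected at TCP z ≈ 0.055.

Call:
step_arm([
  {"xyz":[0,0,-0.0015],"twist":[0,0,0]},
  {"xyz":[0,0,-0.003],"twist":[0,0,0]},
  {"xyz":[0,0,-0.0045],"twist":[0,0,0]},
  {"xyz":[0,0,-0.006],"twist":[0,0,0]},
  {"xyz":[0,0,-0.0075],"twist":[0,0,0]},
  {"xyz":[0,0,-0.009],"twist":[0,0,0]},
  {"xyz":[0,0,-0.0105],"twist":[0,0,0]},
  {"xyz":[0,0,-0.0115],"twist":[0,0,0]},
  {"xyz":[0,0,-0.0125],"twist":[0,0,0]},
  {"xyz":[0,0,-0.0135],"twist":[0,0,0]},
  {"xyz":[0,0,-0.0145],"twist":[0,0,0]},
])

```text
time: 4.58
tool_pos: [0.418, 0.1854, 0.0577]
ee_rot: [-1.573, -0.0, 1.461]
wrist_force: [-5.7, -2.0, 19.4]
width: 0.0007
```

Call:
step_arm([
  {"xyz":[0,0,-0.0005],"twist":[0,0,0]},
  {"xyz":[0,0,-0.001],"twist":[0,0,0]},
  {"xyz":[0,0,-0.0015],"twist":[0,0,0]},
  {"xyz":[0,0,-0.002],"twist":[0,0,0]},
])

```text
time: 4.92
tool_pos: [0.4181, 0.1855, 0.0575]
ee_rot: [-1.574, -0.0, 1.461]
wrist_force: [-9.4, -3.1, 24.4]
width: 0.0004
```

Force rises with no further motion, so the pedal is at its stop. Lifting off, opening and looking.

Call:
step_arm([
  {"xyz":[0,0,0.01],"twist":[0,0,0]},
  {"xyz":[0,0,0.03],"twist":[0,0,0]},
  {"xyz":[0,0,0.06],"twist":[0,0,0]},
  {"xyz":[0,0,0.09],"twist":[0,0,0]},
  {"xyz":[0,-0.02,0.12],"twist":[0,0,0]},
  {"xyz":[0.01,-0.05,0.13],"twist":[0,0,0]},
  {"xyz":[0.01,-0.085,0.13],"twist":[0,0,0]},
  {"xyz":[0.01,-0.12,0.13],"twist":[0,0,0]},
  {"xyz":[0.01,-0.155,0.13],"twist":[0,0,0]},
  {"xyz":[0.01,-0.19,0.13],"twist":[0,0,0]},
  {"xyz":[0.01,-0.22,0.13],"twist":[0,0,0]},
  {"xyz":[0.01,-0.235,0.13],"twist":[0,0,0]},
], fingers=0)

```text
time: 5.92
tool_pos: [0.4262, -0.0528, 0.1823]
ee_rot: [-1.57, 0.002, 1.457]
wrist_force: [0.5, 0.9, 0.5]
width: 0.0769
```

```bash
cat >> h.py <<'E'
def cups(fn,box=(.3,.72,-.5,.02),r0=.0355,zlo=.048,zhi=.068):
    im,d,ci=load(fn); P=pts(d,ci); z=P[...,2]
    m=((d>0)&(z>zlo)&(z<zhi)&(P[...,0]>box[0])&(P[...,0]<box[1])&(P[...,1]<box[3])&(P[...,1]>box[2])).astype(np.uint8)
    k,l,s,c=cv2.connectedComponentsWithStats(m); out=[]
    for i in range(1,k):
        if s[i,4]>60:
            q=P[l==i]; q=q[(abs(q[:,2]-np.percentile(q[:,2],85))<.01)]
            cc,r=cv2.minEnclosingCircle(q[:,:2].astype(np.float32))
            A=np.c_[2*q[:,:2],np.ones(len(q))]
            if r>.024 and r<.045: out.append((c[i].round().tolist(),int(s[i,4]),np.round(cc,4).tolist(),round(r,4),round(float(np.percentile(q[:,2],95)),4)))
    return out
E
python3 - <<'E'
from h import *
o=robot.get_obs(); print(o['time'],o['tool_pos'],o['ee_rot'],o['wrist_force'],o['width'])
for n,f in(('scene','c2'),('side','s2'),('wrist','w2')):
    shot(n,f); print(n); [print(x) for x in cups(f)]
E
```

```text
5.9167 [ 0.42624893 -0.05280571  0.18232928] [-1.56958156  0.00197623  1.45717015] [0.47359315 0.90574276 0.53799059] 0.0769116597125363
scene
([297.0, 213.0], 65, [0.6028, -0.0604], 0.0323, 0.0638)
([323.0, 217.0], 115, [0.6159, -0.1599], 0.0318, 0.0634)
([366.0, 237.0], 125, [0.5942, -0.3081], 0.0329, 0.0628)
([273.0, 256.0], 99, [0.4382, -0.0533], 0.0309, 0.0643)
([306.0, 263.0], 118, [0.4449, -0.1579], 0.0315, 0.0634)
([356.0, 280.0], 124, [0.4474, -0.3206], 0.0316, 0.0652)
side
([331.0, 220.0], 62, [0.6143, -0.1683], 0.0316, 0.063)
([373.0, 225.0], 150, [0.5938, -0.3148], 0.0339, 0.0631)
([328.0, 261.0], 154, [0.4455, -0.1607], 0.034, 0.0635)
([381.0, 261.0], 163, [0.4483, -0.3237], 0.0333, 0.0645)
([295.0, 262.0], 159, [0.4398, -0.0555], 0.0338, 0.064)
wrist
([272.0, 217.0], 1915, [0.4391, -0.0564], 0.0312, 0.0604)
([141.0, 228.0], 1511, [0.445, -0.1596], 0.0313, 0.0603)
([288.0, 382.0], 1262, [0.6031, -0.0611], 0.031, 0.0603)
([183.0, 392.0], 1107, [0.6136, -0.1612], 0.0311, 0.0601)
```

View pics/c2.png

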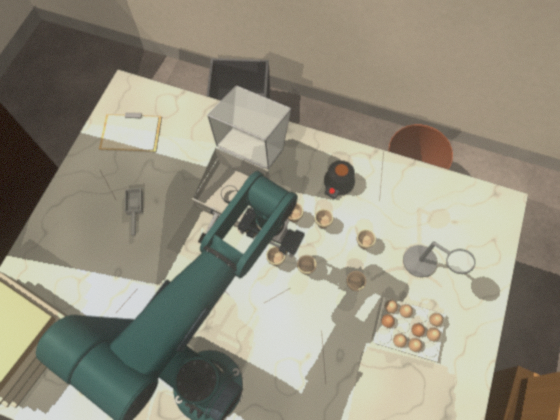

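View pics/w2.png

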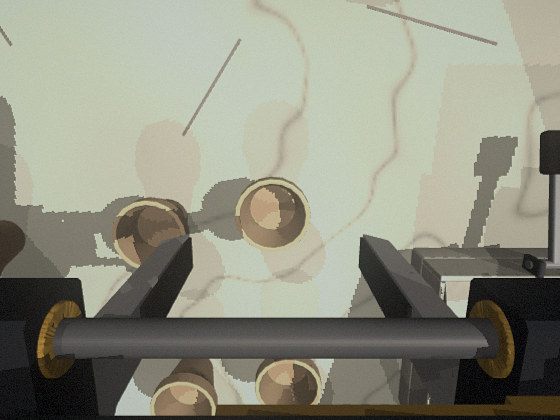

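View pics/s2.png

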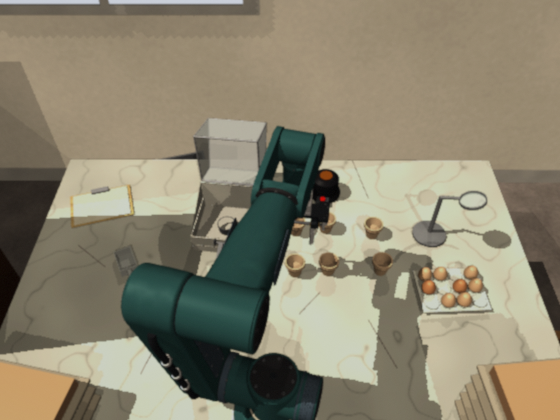

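Hood is open and behind the hinge. The wrist camera puts the first cup at (0.439, −0.056, lip 0.060) with radius 31 mm. Centring over it and descending.

Call:
step_arm([
  {"xyz":[0.006,-0.001,0],"twist":[0,0,0]},
  {"xyz":[0.011,-0.001,0],"twist":[0,0,0]},
  {"xyz":[0.011,-0.001,-0.01],"twist":[0,0,0]},
  {"xyz":[0.011,-0.001,-0.03],"twist":[0,0,0]},
  {"xyz":[0.011,-0.001,-0.05],"twist":[0,0,0]},
  {"xyz":[0.011,-0.001,-0.06],"twist":[0,0,0]},
  {"xyz":[0.011,-0.001,-0.06],"twist":[0,0,0]},
  {"xyz":[0.011,-0.001,-0.06],"twist":[0,0,0]},
])

```text
time: 6.73
tool_pos: [0.4376, -0.0498, 0.1224]
ee_rot: [-1.569, -0.0, 1.462]
wrist_force: [-0.7, 0.0, 0.4]
width: 0.094
```

Run:
```python
from h import *
o=robot.get_obs(); print(o['time'],o['tool_pos'],o['ee_rot'],o['wrist_force'],o['width'])
shot('wrist','w3'); [print(x) for x in cups('w3')]
```

```text
6.7333 [ 0.43763686 -0.04978964  0.12239761] [-1.56916884e+00 -3.27960071e-04  1.46183980e+00] [-0.66985054  0.03103186  0.44287999] 0.09395010936423745
([266.0, 226.0], 3021, [0.4391, -0.0565], 0.0312, 0.0603)
([102.0, 239.0], 2544, [0.4452, -0.1596], 0.0317, 0.0602)
([284.0, 397.0], 799, [0.5865, -0.0593], 0.0252, 0.06)
```

View pics/w3.png

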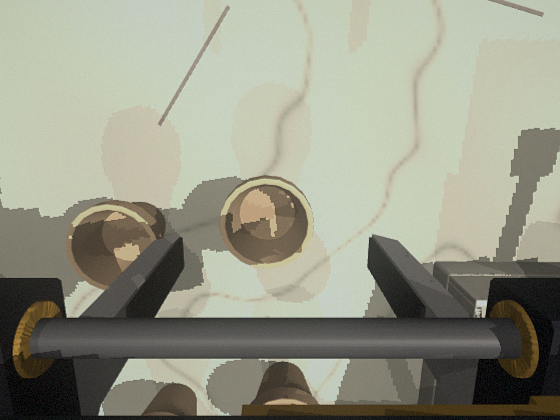

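Call:
step_arm([
  {"xyz":[0.0015,-0.0065,0],"twist":[0,0,0]},
  {"xyz":[0.0015,-0.0065,-0.01],"twist":[0,0,0]},
  {"xyz":[0.0015,-0.0065,-0.03],"twist":[0,0,0]},
  {"xyz":[0.0015,-0.0065,-0.05],"twist":[0,0,0]},
  {"xyz":[0.0015,-0.0065,-0.065],"twist":[0,0,0]},
  {"xyz":[0.0015,-0.0065,-0.074],"twist":[0,0,0]},
  {"xyz":[0.0015,-0.0065,-0.077],"twist":[0,0,0]},
  {"xyz":[0.0015,-0.0065,-0.077],"twist":[0,0,0]},
  {"xyz":[0.0015,-0.0065,-0.077],"twist":[0,0,0]},
])

```text
time: 7.53
tool_pos: [0.4402, -0.0572, 0.0468]
ee_rot: [-1.572, 0.0, 1.461]
wrist_force: [-0.7, -0.2, -0.0]
width: 0.0941
```

Call:
step_arm([
  {"xyz":[0,0,0],"twist":[0,0,0]},
  {"xyz":[0,0,0],"twist":[0,0,0]},
  {"xyz":[0,0,0],"twist":[0,0,0]},
  {"xyz":[0,0,0],"twist":[0,0,0]},
  {"xyz":[0,0,0],"twist":[0,0,0]},
  {"xyz":[0,0,0],"twist":[0,0,0]},
], fingers=255)

```text
time: 8.03
tool_pos: [0.4397, -0.0569, 0.0463]
ee_rot: [-1.571, -0.0, 1.461]
wrist_force: [0.0, -0.1, 1.1]
width: 0.0607
```

Run:
```python
from h import *
for f in('c2','s2'):
    print(cups(f,box=(.53,.66,.1,.23),zlo=.05,zhi=.07))
    im,d,ci=load(f);P=pts(d,ci);z=P[...,2]
    a=proj(ci,[.594,.167,.06]); print(a)
    u,v=map(int,a); cv2.imwrite(f'pics/{f}crop.png',cv2.resize(im[v-40:v+40,u-40:u+40,::-1],None,fx=6,fy=6,interpolation=cv2.INTER_CUBIC))
    m=(z>.27)&(z<.34)&(P[...,0]>.6)&(P[...,1]>0)&(P[...,1]<.35); q=P[m]; print('hood',len(q),np.percentile(q,[1,50,99],axis=0))
```

```text
[]
(np.float64(229.58141334962139), np.float64(192.20674955786583))
hood 2552 [[0.68091693 0.04603407 0.27043749]
 [0.76094386 0.14152381 0.30186773]
 [0.85548261 0.24999803 0.33308459]]
[]
(np.float64(225.20472208162215), np.float64(223.01047738033995))
hood 2286 [[0.67965808 0.00978366 0.27054216]
 [0.81595326 0.15291244 0.29955601]
 [1.62413188 0.33921672 0.3336254 ]]
```

View pics/c2crop.png

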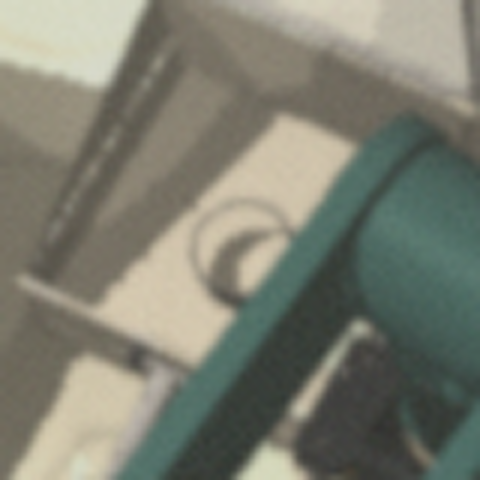

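View pics/s2crop.png

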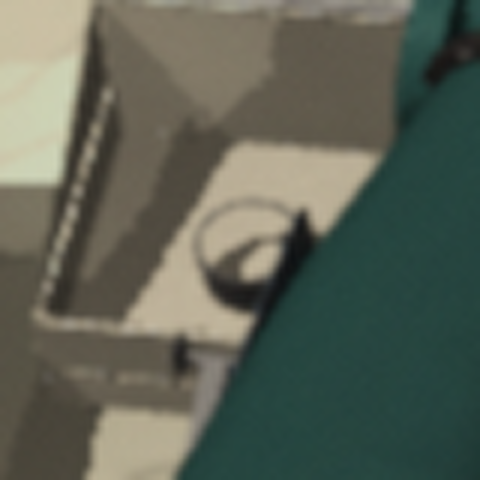

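Call:
step_arm([
  {"xyz":[0,0,0.008],"twist":[0,0,0]},
  {"xyz":[0,0,0.025],"twist":[0,0,0]},
  {"xyz":[0,0,0.05],"twist":[0,0,0]},
  {"xyz":[0,0,0.08],"twist":[0,0,0]},
  {"xyz":[0,0,0.11],"twist":[0,0,0]},
  {"xyz":[0,0,0.14],"twist":[0,0,0]},
  {"xyz":[0.01,0.015,0.16],"twist":[0,0,0]},
  {"xyz":[0.025,0.035,0.175],"twist":[0,0,0]},
  {"xyz":[0.04,0.06,0.18],"twist":[0,0,0]},
  {"xyz":[0.055,0.085,0.18],"twist":[0,0,0]},
  {"xyz":[0.07,0.107,0.18],"twist":[0,0,0]},
  {"xyz":[0.085,0.13,0.18],"twist":[0,0,0]},
])

```text
time: 9.03
tool_pos: [0.525, 0.0742, 0.2267]
ee_rot: [-1.572, 0.0, 1.461]
wrist_force: [0.0, -0.5, -0.9]
width: 0.0608
```

Call:
step_arm([
  {"xyz":[0.015,0.02,0],"twist":[0,0,0]},
  {"xyz":[0.03,0.042,0],"twist":[0,0,0]},
  {"xyz":[0.045,0.062,0],"twist":[0,0,0]},
  {"xyz":[0.058,0.08,0],"twist":[0,0,0]},
  {"xyz":[0.066,0.09,0],"twist":[0,0,0]},
  {"xyz":[0.07,0.094,0],"twist":[0,0,0]},
  {"xyz":[0.07,0.094,0],"twist":[0,0,0]},
  {"xyz":[0.07,0.094,0],"twist":[0,0,0]},
])

```text
time: 9.7
tool_pos: [0.5942, 0.1667, 0.226]
ee_rot: [-1.57, 0.001, 1.461]
wrist_force: [-0.5, -0.2, -0.2]
width: 0.0605
```

Run:
```python
from h import *
o=robot.get_obs(); print(o['time'],o['tool_pos'],o['ee_rot'],o['wrist_force'],o['width'])
shot('wrist','w4');shot('scene','c4'); [print(x) for x in cups('c4')]
```

```text
9.7 [0.59424949 0.16666957 0.2259664 ] [-1.57020334e+00  5.85014846e-04  1.46067676e+00] [-0.48782867 -0.1661191  -0.15829085] 0.060529512700183204
([294.0, 211.0], 116, [0.6025, -0.0585], 0.0323, 0.0649)
([323.0, 217.0], 120, [0.6161, -0.1589], 0.0323, 0.0641)
([366.0, 237.0], 121, [0.5939, -0.3103], 0.0321, 0.0645)
([307.0, 263.0], 120, [0.4451, -0.1583], 0.0314, 0.0637)
([356.0, 280.0], 131, [0.4478, -0.321], 0.0317, 0.0633)
```

View pics/w4.png

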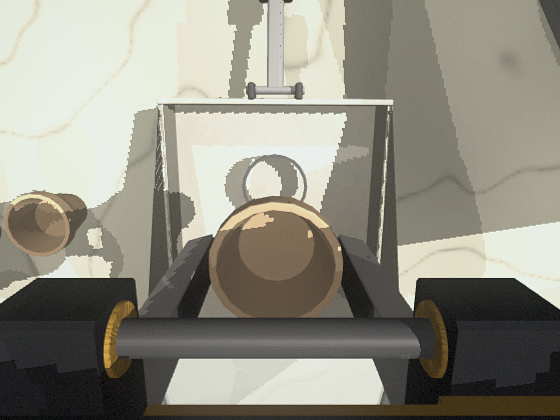

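View pics/c4.png

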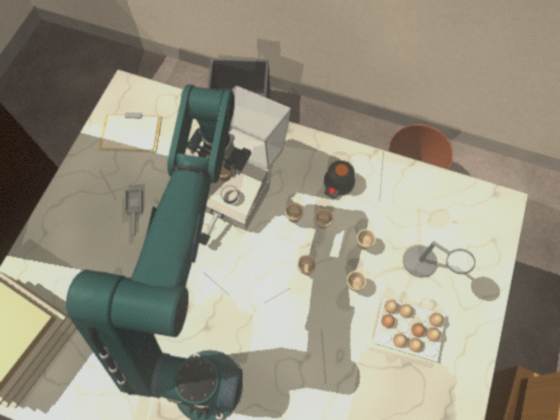

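Run:
```python
from h import *
from scipy.optimize import least_squares
im,d,ci=load('w4'); P=pts(d,ci); z=P[...,2]
m=(z>.057)&(z<.064)&(abs(P[...,0]-.59)<.06)&(abs(P[...,1]-.167)<.05)
v,u=np.nonzero(m); ok=(v<215); m2=np.zeros_like(m); m2[v[ok],u[ok]]=1
q=P[m2]; print(len(q))
if len(q)>10:
    f=lambda p:np.hypot(q[:,0]-p[0],q[:,1]-p[1])-p[2]
    for r in ('soft_l1',): s=least_squares(f,[.594,.167,.028],loss=r,f_scale=.001); print(s.x,np.std(f(s.x)))
# edges at z=.06
for p in((243.5,185),(306,185),(275,154.5)): print(p,ray(ci,*p,.06))
# front wall ends z=.07
for p in((160,102),(393,102)): print(p,ray(ci,*p,.07))
im,d,ci=load('c4');a=(231,195); print(proj(ci,[.594,.167,.06]))
cv2.imwrite('pics/c4crop.png',cv2.resize(im[165:225,200:260,::-1],None,fx=8,fy=8,interpolation=cv2.INTER_CUBIC))
```

```text
423
[0.59161983 0.16568898 0.02827843] 0.0008808606275775029
(243.5, 185) [0.58674423 0.13782268 0.06      ]
(306, 185) [0.59306308 0.1946587  0.06      ]
(275, 154.5) [0.56227343 0.16955251 0.06      ]
(160, 102) [0.50664232 0.0782693  0.07      ]
(393, 102) [0.52835285 0.2733617  0.07      ]
(np.float64(229.58141334962139), np.float64(192.20674955786583))
```

View pics/c4crop.png

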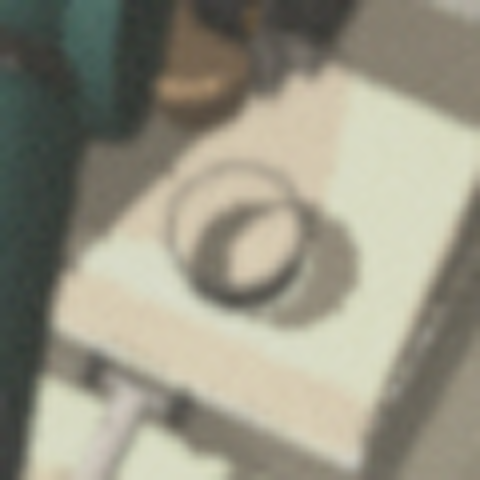

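```bash
cat >> h.py <<'E'
from scipy.optimize import least_squares
def ringfit(fn,zc,xy,dz=.004,rad=.05,r0=.031,vmax=999,rmin=.02):
    im,d,ci=load(fn); P=pts(d,ci); z=P[...,2]; v,u=np.indices(z.shape)
    rr=np.hypot(P[...,0]-xy[0],P[...,1]-xy[1])
    m=(d>0)&(abs(z-zc)<dz)&(rr<rad)&(rr>rmin)&(v<vmax); q=P[m]
    f=lambda p:np.hypot(q[:,0]-p[0],q[:,1]-p[1])-p[2]
    s=least_squares(f,[*xy,r0],loss='soft_l1',f_scale=.001); return s.x.round(4),len(q),np.std(f(s.x)).round(5),np.median(q[:,2]).round(4)
E
python3 - <<'E'
from h import *
print(ringfit('w4',.2397,(.594,.167),r0=.029))
print(ringfit('w4',.06,(.5916,.166),vmax=215,r0=.028))
E
```

```text
(array([0.5925, 0.1666, 0.0284]), 4226, np.float64(0.00287), np.float64(0.239))
(array([0.5916, 0.1657, 0.0283]), 423, np.float64(0.00088), np.float64(0.0595))
```

Ring fit gives the seat at (0.5916, 0.1657). The held cup is within 1 mm of it. Lowering.

Call:
step_arm([
  {"xyz":[-0.001,-0.001,-0.008],"twist":[0,0,0]},
  {"xyz":[-0.001,-0.001,-0.025],"twist":[0,0,0]},
  {"xyz":[-0.001,-0.001,-0.045],"twist":[0,0,0]},
  {"xyz":[-0.001,-0.001,-0.065],"twist":[0,0,0]},
  {"xyz":[-0.001,-0.001,-0.085],"twist":[0,0,0]},
  {"xyz":[-0.001,-0.001,-0.1],"twist":[0,0,0]},
  {"xyz":[-0.001,-0.001,-0.112],"twist":[0,0,0]},
  {"xyz":[-0.001,-0.001,-0.12],"twist":[0,0,0]},
  {"xyz":[-0.001,-0.001,-0.128],"twist":[0,0,0]},
  {"xyz":[-0.001,-0.001,-0.136],"twist":[0,0,0]},
  {"xyz":[-0.001,-0.001,-0.142],"twist":[0,0,0]},
  {"xyz":[-0.001,-0.001,-0.145],"twist":[0,0,0]},
])

```text
time: 10.8
tool_pos: [0.5933, 0.166, 0.0804]
ee_rot: [-1.57, 0.0, 1.461]
wrist_force: [-0.6, -0.6, -1.2]
width: 0.0609
```

Call:
step_arm([
  {"xyz":[0,0,-0.001],"twist":[0,0,0]},
  {"xyz":[0,0,-0.002],"twist":[0,0,0]},
  {"xyz":[0,0,-0.003],"twist":[0,0,0]},
  {"xyz":[0,0,-0.004],"twist":[0,0,0]},
  {"xyz":[0,0,-0.004],"twist":[0,0,0]},
])

```text
time: 11.22
tool_pos: [0.5936, 0.1661, 0.0772]
ee_rot: [-1.571, -0.0, 1.461]
wrist_force: [0.1, 0.1, -0.5]
width: 0.0602
```

Call:
step_arm([
  {"xyz":[0,0,-0.0005],"twist":[0,0,0]},
  {"xyz":[0,0,-0.001],"twist":[0,0,0]},
  {"xyz":[0,0,-0.0015],"twist":[0,0,0]},
  {"xyz":[0,0,-0.0015],"twist":[0,0,0]},
])

```text
time: 11.55
tool_pos: [0.5938, 0.1661, 0.0763]
ee_rot: [-1.572, -0.0, 1.461]
wrist_force: [-1.8, -0.5, 2.3]
width: 0.0604
```

Call:
step_arm([
  {"xyz":[0,0,0],"twist":[0,0,0]},
  {"xyz":[0,0,0],"twist":[0,0,0]},
  {"xyz":[0,0,0],"twist":[0,0,0]},
  {"xyz":[0,0,0],"twist":[0,0,0]},
  {"xyz":[0,0,0],"twist":[0,0,0]},
  {"xyz":[0,0,0],"twist":[0,0,0]},
], fingers=0)

```text
time: 12.05
tool_pos: [0.5934, 0.1661, 0.0753]
ee_rot: [-1.571, -0.0, 1.461]
wrist_force: [-0.5, 0.3, 0.6]
width: 0.0934
```

Call:
step_arm([
  {"xyz":[0,0,0.008],"twist":[0,0,0]},
  {"xyz":[0,0,0.025],"twist":[0,0,0]},
  {"xyz":[0,0,0.05],"twist":[0,0,0]},
  {"xyz":[0,0,0.08],"twist":[0,0,0]},
  {"xyz":[0,0,0.11],"twist":[0,0,0]},
  {"xyz":[0,0,0.135],"twist":[0,0,0]},
  {"xyz":[0,0,0.148],"twist":[0,0,0]},
  {"xyz":[0,0,0.15],"twist":[0,0,0]},
  {"xyz":[0,0,0.15],"twist":[0,0,0]},
])

```text
time: 12.8
tool_pos: [0.594, 0.1662, 0.2272]
ee_rot: [-1.574, -0.001, 1.461]
wrist_force: [-0.2, 0.3, -0.2]
width: 0.094
```

Run:
```python
from h import *
o=robot.get_obs(); print(o['time'],o['tool_pos'],o['ee_rot'],o['wrist_force'],o['width'])
shot('wrist','w5');shot('scene','c5'); [print(x) for x in cups('c5')]
print(ringfit('w5',.09,(.5916,.166)))
```

```text
12.8 [0.59401304 0.16618519 0.22720872] [-1.57379786e+00 -9.85264595e-04  1.46077378e+00] [-0.16494877  0.30615086 -0.19999817] 0.09398828881288533
([294.0, 211.0], 124, [0.6035, -0.06], 0.0321, 0.0635)
([323.0, 217.0], 108, [0.6147, -0.1593], 0.0326, 0.0646)
([366.0, 238.0], 125, [0.5932, -0.3101], 0.0329, 0.0635)
([306.0, 263.0], 125, [0.4447, -0.1575], 0.0322, 0.0652)
([356.0, 280.0], 127, [0.4466, -0.3213], 0.0311, 0.0635)
(array([0.5926, 0.1668, 0.0283]), 1219, np.float64(0.00139), np.float64(0.0892))
```

View pics/w5.png

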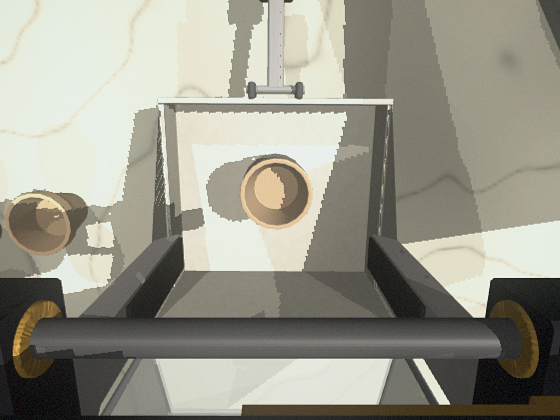

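First cup is home, lip at 0.089 (0.090 expected). Next is the cup at (0.603, −0.061).

Call:
step_arm([
  {"xyz":[0,-0.01,0],"twist":[0,0,0]},
  {"xyz":[0.002,-0.035,0],"twist":[0,0,0]},
  {"xyz":[0.003,-0.065,0],"twist":[0,0,0]},
  {"xyz":[0.004,-0.095,0],"twist":[0,0,0]},
  {"xyz":[0.006,-0.125,0],"twist":[0,0,0]},
  {"xyz":[0.007,-0.155,0],"twist":[0,0,0]},
  {"xyz":[0.008,-0.185,-0.005],"twist":[0,0,0]},
  {"xyz":[0.009,-0.21,-0.02],"twist":[0,0,0]},
  {"xyz":[0.009,-0.224,-0.045],"twist":[0,0,0]},
  {"xyz":[0.009,-0.227,-0.075],"twist":[0,0,0]},
  {"xyz":[0.009,-0.227,-0.097],"twist":[0,0,0]},
  {"xyz":[0.009,-0.227,-0.105],"twist":[0,0,0]},
])

```text
time: 13.9
tool_pos: [0.5988, -0.0616, 0.114]
ee_rot: [-1.56, -0.001, 1.459]
wrist_force: [-0.4, -0.5, -0.6]
width: 0.0941
```

```bash
cat >> h.py <<'E'
def cupfit(fn,xy):
    print(ringfit(fn,.06,xy,r0=.0285))
def st():
    o=robot.get_obs(); print(round(o['time'],2),o['tool_pos'].round(4),o['ee_rot'].round(3),o['wrist_force'].round(1),o['width'].round(4))
E
python3 - <<'E'
from h import *
st(); shot('wrist','w6'); st(); [print(x) for x in cups('w6')]; cupfit('w6',(.603,-.061)); cupfit('w3',(.439,-.056))
E
```

```text
Traceback (most recent call last):
  File "h.py", line 39, in st
    o=robot.get_obs(); print(round(o['time'],2),o['tool_pos'].round(4),o['ee_rot'].round(3),o['wrist_force'].round(1),o['width'].round(4))
                                                                                                                      ^^^^^^^^^^^^^^^^
AttributeError: 'float' object has no attribute 'round'
```

```bash
sed -i "s/o\['width'\].round(4)/round(o['width'],4)/" h.py
python3 - <<'E'
from h import *
st(); shot('wrist','w6'); st(); [print(x) for x in cups('w6')]; cupfit('w6',(.603,-.061)); cupfit('w3',(.439,-.056))
E
```

```text
13.9 [ 0.5988 -0.0616  0.114 ] [-1.560e+00 -1.000e-03  1.459e+00] [-0.4 -0.5 -0.6] 0.0941
13.95 [ 0.5989 -0.0612  0.1143] [-1.56e+00 -1.00e-03  1.46e+00] [-0.9 -1.  -1.1] 0.094
([76.0, 20.0], 1823, [0.4563, -0.1602], 0.0286, 0.0604)
([278.0, 235.0], 3214, [0.604, -0.0613], 0.0311, 0.0603)
([108.0, 250.0], 1933, [0.615, -0.1619], 0.0312, 0.0602)
(array([ 0.6034, -0.0611,  0.0283]), 2163, np.float64(0.00139), np.float64(0.0592))
(array([ 0.4386, -0.0561,  0.0283]), 2031, np.float64(0.00138), np.float64(0.0592))
```

View pics/w6.png

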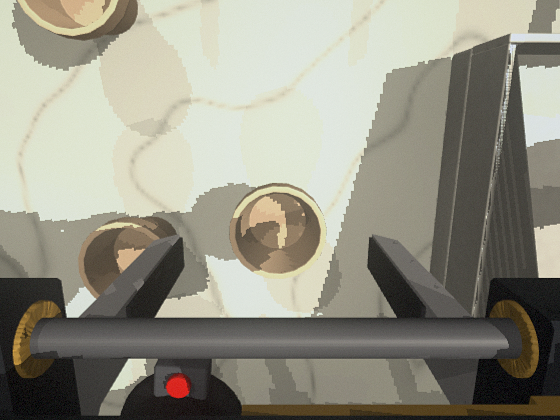

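Call:
step_arm([
  {"xyz":[0.001,0,0],"twist":[0,0,0]},
  {"xyz":[0.001,0,-0.01],"twist":[0,0,0]},
  {"xyz":[0.001,0,-0.025],"twist":[0,0,0]},
  {"xyz":[0.001,0,-0.035],"twist":[0,0,0]},
  {"xyz":[0.001,0,-0.04],"twist":[0,0,0]},
  {"xyz":[0.001,0,-0.04],"twist":[0,0,0]},
  {"xyz":[0.001,0,-0.04],"twist":[0,0,0]},
])

```text
time: 14.53
tool_pos: [0.6037, -0.0608, 0.0809]
ee_rot: [-1.571, -0.0, 1.461]
wrist_force: [-0.4, 0.1, 0.3]
width: 0.094
```

Call:
step_arm([
  {"xyz":[0,0,-0.01],"twist":[0,0,0]},
  {"xyz":[0,0,-0.022],"twist":[0,0,0]},
  {"xyz":[0,0,-0.03],"twist":[0,0,0]},
  {"xyz":[0,0,-0.0345],"twist":[0,0,0]},
  {"xyz":[0,0,-0.0345],"twist":[0,0,0]},
  {"xyz":[0,0,-0.0345],"twist":[0,0,0]},
])

```text
time: 15.03
tool_pos: [0.6031, -0.0608, 0.0453]
ee_rot: [-1.57, -0.0, 1.461]
wrist_force: [0.3, 0.0, 0.3]
width: 0.0938
```

Call:
step_arm([
  {"xyz":[0,0,0],"twist":[0,0,0]},
  {"xyz":[0,0,0],"twist":[0,0,0]},
  {"xyz":[0,0,0],"twist":[0,0,0]},
  {"xyz":[0,0,0],"twist":[0,0,0]},
  {"xyz":[0,0,0],"twist":[0,0,0]},
  {"xyz":[0,0,0],"twist":[0,0,0]},
], fingers=255)

```text
time: 15.53
tool_pos: [0.6037, -0.0609, 0.0463]
ee_rot: [-1.571, -0.0, 1.461]
wrist_force: [0.6, -0.1, 0.1]
width: 0.0607
```

Call:
step_arm([
  {"xyz":[0,0,0.008],"twist":[0,0,0]},
  {"xyz":[0,0,0.025],"twist":[0,0,0]},
  {"xyz":[0,0,0.05],"twist":[0,0,0]},
  {"xyz":[0,0,0.08],"twist":[0,0,0]},
  {"xyz":[0,0,0.11],"twist":[0,0,0]},
  {"xyz":[0,0,0.14],"twist":[0,0,0]},
  {"xyz":[0,0.005,0.165],"twist":[0,0,0]},
  {"xyz":[0,0.02,0.18],"twist":[0,0,0]},
  {"xyz":[0,0.045,0.18],"twist":[0,0,0]},
  {"xyz":[0,0.075,0.18],"twist":[0,0,0]},
  {"xyz":[0,0.105,0.18],"twist":[0,0,0]},
  {"xyz":[0,0.135,0.18],"twist":[0,0,0]},
])

```text
time: 16.53
tool_pos: [0.6032, 0.0751, 0.2266]
ee_rot: [-1.571, -0.0, 1.46]
wrist_force: [0.1, 1.0, -0.9]
width: 0.0608
```

Call:
step_arm([
  {"xyz":[-0.003,0.025,0],"twist":[0,0,0]},
  {"xyz":[-0.005,0.05,0],"twist":[0,0,0]},
  {"xyz":[-0.008,0.072,0],"twist":[0,0,0]},
  {"xyz":[-0.01,0.086,0],"twist":[0,0,0]},
  {"xyz":[-0.01,0.092,0],"twist":[0,0,0]},
  {"xyz":[-0.01,0.092,0],"twist":[0,0,0]},
  {"xyz":[-0.01,0.092,0],"twist":[0,0,0]},
  {"xyz":[-0.01,0.092,0],"twist":[0,0,0]},
])

```text
time: 17.2
tool_pos: [0.5938, 0.1648, 0.226]
ee_rot: [-1.571, 0.001, 1.459]
wrist_force: [0.1, 0.5, -0.3]
width: 0.0604
```

Run:
```python
from h import *
st(); shot('wrist','w7'); st(); shot('scene','c7'); [print(x) for x in cups('c7')]
print(ringfit('w7',robot.get_obs()['tool_pos'][2]+.0135,(.593,.166),r0=.0285)); print(ringfit('w7',.0895,(.593,.166),r0=.0285))
```

```text
17.2 [0.5938 0.1648 0.226 ] [-1.571e+00  1.000e-03  1.459e+00] [ 0.1  0.5 -0.3] 0.0604
17.25 [0.5938 0.1648 0.226 ] [-1.571  0.     1.459] [ 0.4  0.3 -0.4] 0.0603
([324.0, 217.0], 116, [0.6152, -0.1581], 0.0321, 0.0632)
([366.0, 237.0], 127, [0.5935, -0.3104], 0.0322, 0.0649)
([307.0, 263.0], 127, [0.4452, -0.1571], 0.032, 0.0647)
([356.0, 280.0], 129, [0.4462, -0.3213], 0.0317, 0.0637)
(array([0.5929, 0.1647, 0.0284]), 4112, np.float64(0.00299), np.float64(0.2389))
(array([0.5925, 0.1668, 0.0283]), 740, np.float64(0.0014), np.float64(0.0892))
```

View pics/w7.png

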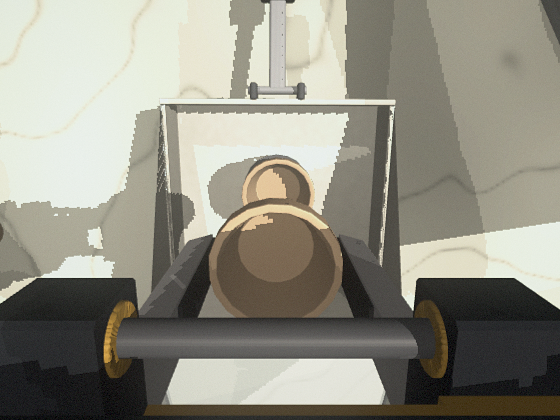

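Shift of +2 mm in y needed; nesting cup 2 (home at TCP z ≈ 0.106).

Call:
step_arm([
  {"xyz":[0,0.002,-0.008],"twist":[0,0,0]},
  {"xyz":[0,0.002,-0.025],"twist":[0,0,0]},
  {"xyz":[0,0.002,-0.045],"twist":[0,0,0]},
  {"xyz":[0,0.002,-0.062],"twist":[0,0,0]},
  {"xyz":[0,0.002,-0.075],"twist":[0,0,0]},
  {"xyz":[0,0.002,-0.085],"twist":[0,0,0]},
  {"xyz":[0,0.002,-0.094],"twist":[0,0,0]},
  {"xyz":[0,0.002,-0.102],"twist":[0,0,0]},
  {"xyz":[0,0.002,-0.109],"twist":[0,0,0]},
  {"xyz":[0,0.002,-0.114],"twist":[0,0,0]},
  {"xyz":[0,0.002,-0.116],"twist":[0,0,0]},
  {"xyz":[0,0.002,-0.117],"twist":[0,0,0]},
])

```text
time: 18.3
tool_pos: [0.5935, 0.1681, 0.1089]
ee_rot: [-1.571, -0.0, 1.461]
wrist_force: [-0.3, -0.2, -0.4]
width: 0.0604
```

Call:
step_arm([
  {"xyz":[0,0,-0.001],"twist":[0,0,0]},
  {"xyz":[0,0,-0.002],"twist":[0,0,0]},
  {"xyz":[0,0,-0.003],"twist":[0,0,0]},
  {"xyz":[0,0,-0.003],"twist":[0,0,0]},
  {"xyz":[0,0,-0.003],"twist":[0,0,0]},
])

```text
time: 18.72
tool_pos: [0.5936, 0.1681, 0.1062]
ee_rot: [-1.571, -0.0, 1.461]
wrist_force: [0.1, 1.0, -0.6]
width: 0.0604
```

Call:
step_arm([
  {"xyz":[0,-0.001,0],"twist":[0,0,0]},
  {"xyz":[0,-0.001,-0.0005],"twist":[0,0,0]},
  {"xyz":[0,-0.001,-0.001],"twist":[0,0,0]},
  {"xyz":[0,-0.001,-0.001],"twist":[0,0,0]},
])

```text
time: 19.05
tool_pos: [0.5938, 0.1669, 0.106]
ee_rot: [-1.572, -0.0, 1.461]
wrist_force: [-1.0, -0.9, 2.9]
width: 0.0604
```

Call:
step_arm([
  {"xyz":[0,0,0],"twist":[0,0,0]},
  {"xyz":[0,0,0],"twist":[0,0,0]},
  {"xyz":[0,0,0],"twist":[0,0,0]},
  {"xyz":[0,0,0],"twist":[0,0,0]},
  {"xyz":[0,0,0],"twist":[0,0,0]},
  {"xyz":[0,0,0],"twist":[0,0,0]},
], fingers=0)

```text
time: 19.55
tool_pos: [0.5934, 0.1671, 0.1047]
ee_rot: [-1.57, -0.0, 1.461]
wrist_force: [-0.6, 0.9, 0.8]
width: 0.0932
```

Call:
step_arm([
  {"xyz":[0,0,0.008],"twist":[0,0,0]},
  {"xyz":[0,0,0.025],"twist":[0,0,0]},
  {"xyz":[0,0,0.05],"twist":[0,0,0]},
  {"xyz":[0,0,0.08],"twist":[0,0,0]},
  {"xyz":[0,0,0.105],"twist":[0,0,0]},
  {"xyz":[0,0,0.118],"twist":[0,0,0]},
  {"xyz":[0,0,0.12],"twist":[0,0,0]},
  {"xyz":[0,0,0.12],"twist":[0,0,0]},
])

```text
time: 20.22
tool_pos: [0.5941, 0.1672, 0.2267]
ee_rot: [-1.574, -0.001, 1.461]
wrist_force: [-0.3, 0.7, -0.7]
width: 0.094
```

Run:
```python
from h import *
st(); shot('wrist','w8'); shot('scene','c8'); [print(x) for x in cups('c8')]
print(ringfit('w8',.1195,(.593,.166),r0=.0285))
```

```text
20.22 [0.5941 0.1672 0.2267] [-1.574e+00 -1.000e-03  1.461e+00] [-0.3  0.7 -0.7] 0.094
([324.0, 217.0], 111, [0.6167, -0.159], 0.0322, 0.0632)
([366.0, 237.0], 125, [0.5932, -0.3099], 0.0323, 0.0638)
([306.0, 263.0], 119, [0.4444, -0.1567], 0.0319, 0.0649)
([356.0, 279.0], 127, [0.4465, -0.32], 0.0322, 0.0637)
(array([0.5935, 0.1667, 0.0283]), 1500, np.float64(0.00141), np.float64(0.1189))
```

View pics/w8.png

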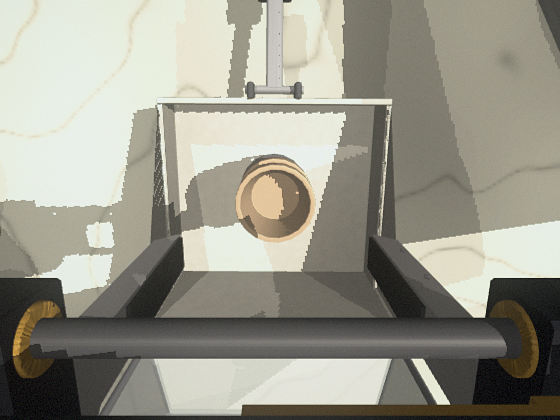

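Second cup home (0.119). Next is the cup at (0.6145, −0.1605).

Call:
step_arm([
  {"xyz":[0,-0.01,0],"twist":[0,0,0]},
  {"xyz":[0.002,-0.035,0],"twist":[0,0,0]},
  {"xyz":[0.004,-0.07,0],"twist":[0,0,0]},
  {"xyz":[0.006,-0.105,0],"twist":[0,0,0]},
  {"xyz":[0.008,-0.14,0],"twist":[0,0,0]},
  {"xyz":[0.01,-0.175,0],"twist":[0,0,0]},
  {"xyz":[0.013,-0.21,0],"twist":[0,0,0]},
  {"xyz":[0.015,-0.24,-0.005],"twist":[0,0,0]},
  {"xyz":[0.017,-0.27,-0.02],"twist":[0,0,0]},
  {"xyz":[0.019,-0.3,-0.035],"twist":[0,0,0]},
  {"xyz":[0.02,-0.32,-0.055],"twist":[0,0,0]},
  {"xyz":[0.02,-0.328,-0.08],"twist":[0,0,0]},
])

```text
time: 21.32
tool_pos: [0.6129, -0.1652, 0.1438]
ee_rot: [-1.571, 0.002, 1.457]
wrist_force: [-0.1, -0.5, -0.6]
width: 0.0939
```

Call:
step_arm([
  {"xyz":[0,0,-0.015],"twist":[0,0,0]},
  {"xyz":[0,0,-0.025],"twist":[0,0,0]},
  {"xyz":[0,0,-0.03],"twist":[0,0,0]},
  {"xyz":[0,0,-0.03],"twist":[0,0,0]},
  {"xyz":[0,0,-0.03],"twist":[0,0,0]},
  {"xyz":[0,0,-0.03],"twist":[0,0,0]},
])

```text
time: 21.82
tool_pos: [0.6143, -0.1608, 0.1166]
ee_rot: [-1.573, 0.001, 1.462]
wrist_force: [0.5, -0.2, -0.8]
width: 0.0942
```

Run:
```python
from h import *
st(); shot('wrist','w9'); st(); [print(x) for x in cups('w9')]; cupfit('w9',(.6145,-.161))
```

```text
21.82 [ 0.6143 -0.1608  0.1166] [-1.573e+00  1.000e-03  1.462e+00] [ 0.5 -0.2 -0.8] 0.0942
21.87 [ 0.6144 -0.1608  0.1168] [-1.574e+00  1.000e-03  1.462e+00] [-0.1 -0.2  0.4] 0.0939
([42.0, 216.0], 3503, [0.5934, -0.3126], 0.0314, 0.0601)
([275.0, 227.0], 3184, [0.6158, -0.1612], 0.0311, 0.0603)
(array([ 0.6152, -0.1613,  0.0283]), 2127, np.float64(0.00139), np.float64(0.0592))
```

View pics/w9.png

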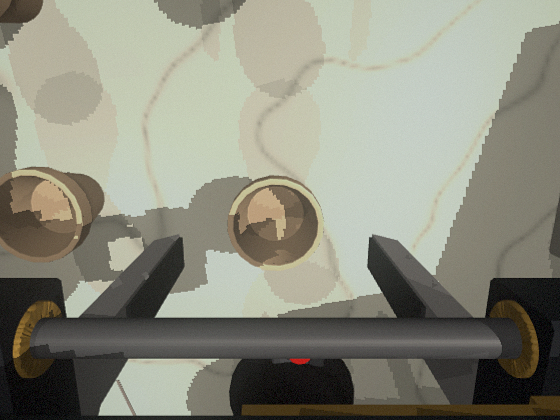

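Call:
step_arm([
  {"xyz":[0.001,0,-0.01],"twist":[0,0,0]},
  {"xyz":[0.001,0,-0.03],"twist":[0,0,0]},
  {"xyz":[0.001,0,-0.05],"twist":[0,0,0]},
  {"xyz":[0.001,0,-0.063],"twist":[0,0,0]},
  {"xyz":[0.001,0,-0.07],"twist":[0,0,0]},
  {"xyz":[0.001,0,-0.0705],"twist":[0,0,0]},
  {"xyz":[0.001,0,-0.0705],"twist":[0,0,0]},
  {"xyz":[0.001,0,-0.0705],"twist":[0,0,0]},
])

```text
time: 22.53
tool_pos: [0.6154, -0.1612, 0.0458]
ee_rot: [-1.573, 0.0, 1.461]
wrist_force: [-0.2, 0.4, 0.5]
width: 0.0941
```

Call:
step_arm([
  {"xyz":[0,0,0],"twist":[0,0,0]},
  {"xyz":[0,0,0],"twist":[0,0,0]},
  {"xyz":[0,0,0],"twist":[0,0,0]},
  {"xyz":[0,0,0],"twist":[0,0,0]},
  {"xyz":[0,0,0],"twist":[0,0,0]},
  {"xyz":[0,0,0],"twist":[0,0,0]},
], fingers=255)

```text
time: 23.03
tool_pos: [0.6146, -0.161, 0.0447]
ee_rot: [-1.571, 0.0, 1.461]
wrist_force: [-0.8, -0.7, 0.4]
width: 0.0605
```

Call:
step_arm([
  {"xyz":[0,0,0.008],"twist":[0,0,0]},
  {"xyz":[0,0,0.025],"twist":[0,0,0]},
  {"xyz":[0,0,0.05],"twist":[0,0,0]},
  {"xyz":[0,0,0.08],"twist":[0,0,0]},
  {"xyz":[0,0,0.11],"twist":[0,0,0]},
  {"xyz":[0,0.005,0.14],"twist":[0,0,0]},
  {"xyz":[0,0.02,0.165],"twist":[0,0,0]},
  {"xyz":[0,0.04,0.18],"twist":[0,0,0]},
  {"xyz":[-0.002,0.07,0.19],"twist":[0,0,0]},
  {"xyz":[-0.004,0.105,0.195],"twist":[0,0,0]},
  {"xyz":[-0.006,0.14,0.195],"twist":[0,0,0]},
  {"xyz":[-0.008,0.175,0.195],"twist":[0,0,0]},
])

```text
time: 24.03
tool_pos: [0.6063, 0.0154, 0.2408]
ee_rot: [-1.572, -0.0, 1.46]
wrist_force: [0.1, -0.3, -0.8]
width: 0.0604
```

Call:
step_arm([
  {"xyz":[-0.003,0.035,0],"twist":[0,0,0]},
  {"xyz":[-0.005,0.07,0],"twist":[0,0,0]},
  {"xyz":[-0.008,0.1,0],"twist":[0,0,0]},
  {"xyz":[-0.01,0.125,0],"twist":[0,0,0]},
  {"xyz":[-0.012,0.143,0],"twist":[0,0,0]},
  {"xyz":[-0.014,0.15,0],"twist":[0,0,0]},
  {"xyz":[-0.014,0.152,0],"twist":[0,0,0]},
  {"xyz":[-0.014,0.152,0],"twist":[0,0,0]},
  {"xyz":[-0.014,0.152,0],"twist":[0,0,0]},
  {"xyz":[-0.014,0.152,0],"twist":[0,0,0]},
])

```text
time: 24.87
tool_pos: [0.5927, 0.1647, 0.2396]
ee_rot: [-1.571, 0.0, 1.459]
wrist_force: [0.3, 0.0, -0.7]
width: 0.0605
```

Run:
```python
from h import *
st(); shot('wrist','w10'); st(); shot('scene','c10'); [print(x) for x in cups('c10')]
print(ringfit('w10',robot.get_obs()['tool_pos'][2]+.0135,(.593,.166),r0=.0285)); print(ringfit('w10',.119,(.593,.166),r0=.0285))
```

```text
24.87 [0.5927 0.1647 0.2396] [-1.571  0.     1.459] [ 0.3  0.  -0.7] 0.0605
24.92 [0.5927 0.1648 0.2396] [-1.571  0.     1.459] [-0.1  0.4 -0.8] 0.0603
([366.0, 237.0], 122, [0.594, -0.3101], 0.0318, 0.0647)
([307.0, 264.0], 114, [0.445, -0.1577], 0.0317, 0.0655)
([356.0, 280.0], 131, [0.4466, -0.3212], 0.0318, 0.0631)
(array([0.5925, 0.1645, 0.0282]), 4382, np.float64(0.00299), np.float64(0.2539))
(array([0.5934, 0.1668, 0.0282]), 781, np.float64(0.0014), np.float64(0.1189))
```

Call:
step_arm([
  {"xyz":[0.001,0.001,-0.008],"twist":[0,0,0]},
  {"xyz":[0.001,0.001,-0.025],"twist":[0,0,0]},
  {"xyz":[0.001,0.001,-0.042],"twist":[0,0,0]},
  {"xyz":[0.001,0.001,-0.055],"twist":[0,0,0]},
  {"xyz":[0.001,0.001,-0.065],"twist":[0,0,0]},
  {"xyz":[0.001,0.001,-0.073],"twist":[0,0,0]},
  {"xyz":[0.001,0.001,-0.081],"twist":[0,0,0]},
  {"xyz":[0.001,0.001,-0.089],"twist":[0,0,0]},
  {"xyz":[0.001,0.001,-0.096],"twist":[0,0,0]},
  {"xyz":[0.001,0.001,-0.1],"twist":[0,0,0]},
  {"xyz":[0.001,0.001,-0.102],"twist":[0,0,0]},
  {"xyz":[0.001,0.001,-0.103],"twist":[0,0,0]},
])

```text
time: 25.97
tool_pos: [0.5935, 0.1671, 0.1363]
ee_rot: [-1.571, -0.0, 1.461]
wrist_force: [0.1, -0.5, -0.5]
width: 0.0604
```

Call:
step_arm([
  {"xyz":[0,0,-0.0005],"twist":[0,0,0]},
  {"xyz":[0,0,-0.001],"twist":[0,0,0]},
  {"xyz":[0,0,-0.0015],"twist":[0,0,0]},
  {"xyz":[0,0,-0.002],"twist":[0,0,0]},
  {"xyz":[0,0,-0.002],"twist":[0,0,0]},
])

```text
time: 26.38
tool_pos: [0.5935, 0.1671, 0.1347]
ee_rot: [-1.571, -0.0, 1.461]
wrist_force: [-0.5, -0.1, -1.3]
width: 0.0609
```

Call:
step_arm([
  {"xyz":[0,0,-0.0005],"twist":[0,0,0]},
  {"xyz":[0,0,-0.001],"twist":[0,0,0]},
  {"xyz":[0,0,-0.0015],"twist":[0,0,0]},
  {"xyz":[0,0,-0.0015],"twist":[0,0,0]},
])

```text
time: 26.72
tool_pos: [0.5939, 0.1671, 0.1341]
ee_rot: [-1.572, -0.0, 1.461]
wrist_force: [-0.7, -0.1, 2.6]
width: 0.0608
```

Call:
step_arm([
  {"xyz":[0,0,0],"twist":[0,0,0]},
  {"xyz":[0,0,0],"twist":[0,0,0]},
  {"xyz":[0,0,0],"twist":[0,0,0]},
  {"xyz":[0,0,0],"twist":[0,0,0]},
  {"xyz":[0,0,0],"twist":[0,0,0]},
  {"xyz":[0,0,0],"twist":[0,0,0]},
], fingers=0)

```text
time: 27.22
tool_pos: [0.5934, 0.1671, 0.1327]
ee_rot: [-1.57, 0.0, 1.461]
wrist_force: [-0.1, 1.1, -0.0]
width: 0.0932
```

Call:
step_arm([
  {"xyz":[0,0,0.008],"twist":[0,0,0]},
  {"xyz":[0,0,0.025],"twist":[0,0,0]},
  {"xyz":[0,0,0.05],"twist":[0,0,0]},
  {"xyz":[0,0,0.08],"twist":[0,0,0]},
  {"xyz":[0,0,0.098],"twist":[0,0,0]},
  {"xyz":[0,0,0.106],"twist":[0,0,0]},
  {"xyz":[0,0,0.107],"twist":[0,0,0]},
  {"xyz":[0,0,0.107],"twist":[0,0,0]},
])

```text
time: 27.88
tool_pos: [0.5935, 0.1671, 0.24]
ee_rot: [-1.571, -0.0, 1.461]
wrist_force: [-0.1, -0.5, -0.6]
width: 0.094
```

Run:
```python
from h import *
st(); shot('wrist','w11'); shot('scene','c11'); [print(x) for x in cups('c11')]
print(ringfit('w11',.149,(.593,.166),r0=.0285))
```

```text
27.88 [0.5935 0.1671 0.24  ] [-1.571 -0.     1.461] [-0.1 -0.5 -0.6] 0.094
([366.0, 237.0], 127, [0.5935, -0.3111], 0.0322, 0.0638)
([307.0, 263.0], 122, [0.4448, -0.1575], 0.031, 0.0651)
([356.0, 280.0], 120, [0.4469, -0.3216], 0.0318, 0.0636)
(array([0.5943, 0.1668, 0.0283]), 1688, np.float64(0.00142), np.float64(0.1486))
```

View pics/w11.png

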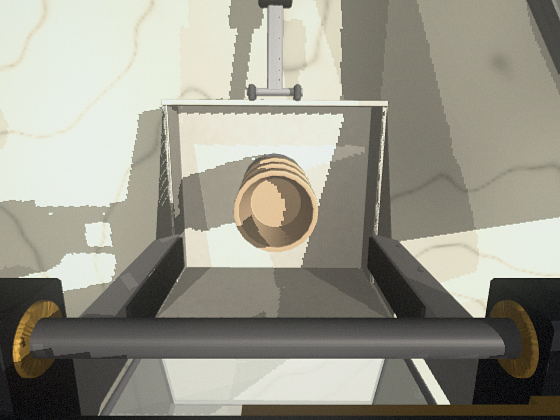

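Third home (0.149). Next is the cup at (0.445, −0.159).

Call:
step_arm([
  {"xyz":[-0.004,-0.01,0],"twist":[0,0,0]},
  {"xyz":[-0.015,-0.033,0],"twist":[0,0,0]},
  {"xyz":[-0.03,-0.065,0],"twist":[0,0,0]},
  {"xyz":[-0.045,-0.098,0],"twist":[0,0,0]},
  {"xyz":[-0.06,-0.13,0],"twist":[0,0,0]},
  {"xyz":[-0.075,-0.163,0],"twist":[0,0,0]},
  {"xyz":[-0.09,-0.196,-0.005],"twist":[0,0,0]},
  {"xyz":[-0.105,-0.23,-0.015],"twist":[0,0,0]},
  {"xyz":[-0.12,-0.262,-0.03],"twist":[0,0,0]},
  {"xyz":[-0.134,-0.294,-0.05],"twist":[0,0,0]},
  {"xyz":[-0.144,-0.316,-0.07],"twist":[0,0,0]},
  {"xyz":[-0.1485,-0.326,-0.09],"twist":[0,0,0]},
])

```text
time: 28.98
tool_pos: [0.4423, -0.1616, 0.1481]
ee_rot: [-1.569, 0.001, 1.457]
wrist_force: [0.5, -0.5, 0.5]
width: 0.094
```

Call:
step_arm([
  {"xyz":[0,0,-0.015],"twist":[0,0,0]},
  {"xyz":[0,0,-0.025],"twist":[0,0,0]},
  {"xyz":[0,0,-0.03],"twist":[0,0,0]},
  {"xyz":[0,0,-0.03],"twist":[0,0,0]},
  {"xyz":[0,0,-0.03],"twist":[0,0,0]},
  {"xyz":[0,0,-0.03],"twist":[0,0,0]},
])

```text
time: 29.48
tool_pos: [0.4457, -0.1588, 0.1211]
ee_rot: [-1.573, 0.001, 1.462]
wrist_force: [0.1, -0.1, 0.4]
width: 0.0941
```

Run:
```python
from h import *
st(); shot('wrist','w12'); st(); [print(x) for x in cups('w12')]; cupfit('w12',(.445,-.159))
```

```text
29.48 [ 0.4457 -0.1588  0.1211] [-1.573e+00  1.000e-03  1.462e+00] [ 0.1 -0.1  0.4] 0.0941
29.53 [ 0.4458 -0.1589  0.1212] [-1.573e+00  1.000e-03  1.462e+00] [ 0.9  0.3 -0.2] 0.0941
([274.0, 221.0], 3058, [0.4448, -0.16], 0.0312, 0.0603)
([42.0, 238.0], 2389, [0.4465, -0.3219], 0.0307, 0.0601)
(array([ 0.4443, -0.1597,  0.0283]), 2071, np.float64(0.00139), np.float64(0.0592))
```

View pics/w12.png

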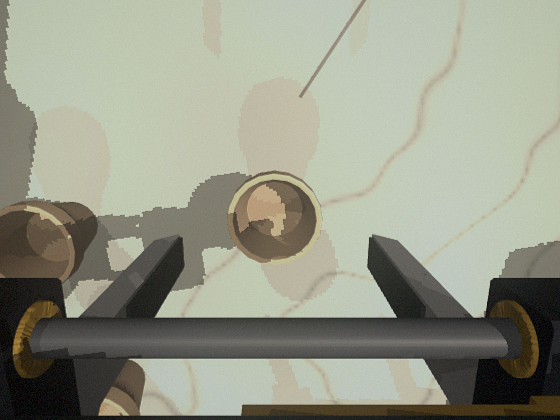

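Call:
step_arm([
  {"xyz":[-0.001,-0.001,-0.01],"twist":[0,0,0]},
  {"xyz":[-0.001,-0.001,-0.03],"twist":[0,0,0]},
  {"xyz":[-0.001,-0.001,-0.05],"twist":[0,0,0]},
  {"xyz":[-0.001,-0.001,-0.065],"twist":[0,0,0]},
  {"xyz":[-0.001,-0.001,-0.074],"twist":[0,0,0]},
  {"xyz":[-0.001,-0.001,-0.075],"twist":[0,0,0]},
  {"xyz":[-0.001,-0.001,-0.075],"twist":[0,0,0]},
  {"xyz":[-0.001,-0.001,-0.075],"twist":[0,0,0]},
])

```text
time: 30.2
tool_pos: [0.4447, -0.1602, 0.046]
ee_rot: [-1.572, 0.001, 1.461]
wrist_force: [0.5, -0.3, -0.2]
width: 0.0938
```

Call:
step_arm([
  {"xyz":[0,0,0],"twist":[0,0,0]},
  {"xyz":[0,0,0],"twist":[0,0,0]},
  {"xyz":[0,0,0],"twist":[0,0,0]},
  {"xyz":[0,0,0],"twist":[0,0,0]},
  {"xyz":[0,0,0],"twist":[0,0,0]},
  {"xyz":[0,0,0],"twist":[0,0,0]},
  {"xyz":[0,0,0],"twist":[0,0,0]},
], fingers=255)

```text
time: 30.78
tool_pos: [0.4441, -0.1599, 0.0452]
ee_rot: [-1.571, -0.0, 1.461]
wrist_force: [1.3, 0.9, 1.3]
width: 0.0595
```

Call:
step_arm([
  {"xyz":[0,0,0.008],"twist":[0,0,0]},
  {"xyz":[0,0,0.025],"twist":[0,0,0]},
  {"xyz":[0,0,0.05],"twist":[0,0,0]},
  {"xyz":[0,0,0.08],"twist":[0,0,0]},
  {"xyz":[0,0,0.11],"twist":[0,0,0]},
  {"xyz":[0.002,0.005,0.14],"twist":[0,0,0]},
  {"xyz":[0.007,0.015,0.168],"twist":[0,0,0]},
  {"xyz":[0.015,0.033,0.19],"twist":[0,0,0]},
  {"xyz":[0.028,0.06,0.205],"twist":[0,0,0]},
  {"xyz":[0.042,0.092,0.213],"twist":[0,0,0]},
  {"xyz":[0.057,0.125,0.215],"twist":[0,0,0]},
  {"xyz":[0.072,0.158,0.215],"twist":[0,0,0]},
])

```text
time: 31.78
tool_pos: [0.5168, -0.0006, 0.262]
ee_rot: [-1.574, 0.0, 1.46]
wrist_force: [0.6, -0.1, -0.1]
width: 0.0594
```

Call:
step_arm([
  {"xyz":[0.015,0.033,0],"twist":[0,0,0]},
  {"xyz":[0.03,0.065,0],"twist":[0,0,0]},
  {"xyz":[0.044,0.096,0],"twist":[0,0,0]},
  {"xyz":[0.056,0.124,0],"twist":[0,0,0]},
  {"xyz":[0.067,0.147,0],"twist":[0,0,0]},
  {"xyz":[0.074,0.162,0],"twist":[0,0,0]},
  {"xyz":[0.077,0.169,0],"twist":[0,0,0]},
  {"xyz":[0.0775,0.169,0],"twist":[0,0,0]},
  {"xyz":[0.0775,0.169,0],"twist":[0,0,0]},
  {"xyz":[0.0775,0.169,0],"twist":[0,0,0]},
])

```text
time: 32.62
tool_pos: [0.5932, 0.166, 0.2603]
ee_rot: [-1.571, 0.0, 1.46]
wrist_force: [-0.3, 0.4, -0.4]
width: 0.0596
```

Run:
```python
from h import *
st(); shot('wrist','w13'); st(); shot('scene','c13'); [print(x) for x in cups('c13')]
print(ringfit('w13',robot.get_obs()['tool_pos'][2]+.0135,(.593,.166),r0=.0285)); print(ringfit('w13',.149,(.593,.166),r0=.0285))
```

```text
32.62 [0.5932 0.166  0.2603] [-1.571  0.     1.46 ] [-0.3  0.4 -0.4] 0.0596
32.67 [0.5932 0.1658 0.2604] [-1.571  0.     1.459] [ 0.4  0.4 -1.2] 0.0598
([366.0, 237.0], 128, [0.5929, -0.3106], 0.0325, 0.0646)
([356.0, 280.0], 125, [0.4467, -0.3218], 0.0316, 0.0624)
(array([0.5926, 0.1658, 0.0282]), 4197, np.float64(0.00289), np.float64(0.2742))
(array([0.5943, 0.1668, 0.0283]), 771, np.float64(0.0014), np.float64(0.1487))
```

View pics/w13.png

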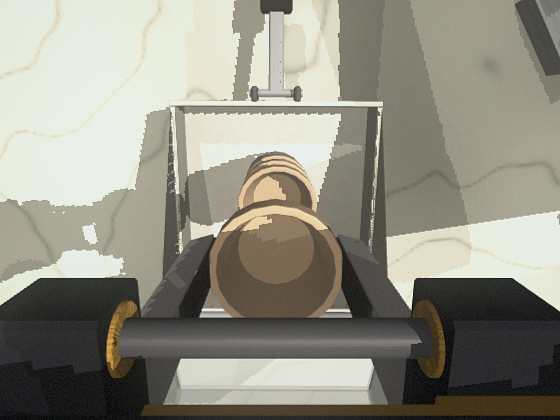

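Call:
step_arm([
  {"xyz":[0.001,0,-0.008],"twist":[0,0,0]},
  {"xyz":[0.001,0,-0.022],"twist":[0,0,0]},
  {"xyz":[0.001,0,-0.036],"twist":[0,0,0]},
  {"xyz":[0.001,0,-0.047],"twist":[0,0,0]},
  {"xyz":[0.001,0,-0.056],"twist":[0,0,0]},
  {"xyz":[0.001,0,-0.064],"twist":[0,0,0]},
  {"xyz":[0.001,0,-0.072],"twist":[0,0,0]},
  {"xyz":[0.001,0,-0.08],"twist":[0,0,0]},
  {"xyz":[0.001,0,-0.086],"twist":[0,0,0]},
  {"xyz":[0.001,0,-0.09],"twist":[0,0,0]},
  {"xyz":[0.001,0,-0.092],"twist":[0,0,0]},
  {"xyz":[0.001,0,-0.093],"twist":[0,0,0]},
])

```text
time: 33.72
tool_pos: [0.5945, 0.1671, 0.1668]
ee_rot: [-1.571, -0.0, 1.461]
wrist_force: [-0.8, -0.2, -0.6]
width: 0.0595
```

Call:
step_arm([
  {"xyz":[0,0,-0.0005],"twist":[0,0,0]},
  {"xyz":[0,0,-0.001],"twist":[0,0,0]},
  {"xyz":[0,0,-0.0015],"twist":[0,0,0]},
  {"xyz":[0,0,-0.002],"twist":[0,0,0]},
  {"xyz":[0,0,-0.002],"twist":[0,0,0]},
])

```text
time: 34.13
tool_pos: [0.5945, 0.1671, 0.1651]
ee_rot: [-1.571, -0.0, 1.461]
wrist_force: [-0.0, 0.9, -1.1]
width: 0.059
```

Call:
step_arm([
  {"xyz":[0,0,-0.0005],"twist":[0,0,0]},
  {"xyz":[0,0,-0.001],"twist":[0,0,0]},
  {"xyz":[0,0,-0.0015],"twist":[0,0,0]},
  {"xyz":[0,0,-0.0015],"twist":[0,0,0]},
])

```text
time: 34.47
tool_pos: [0.5947, 0.167, 0.1643]
ee_rot: [-1.572, -0.0, 1.461]
wrist_force: [-0.8, 0.2, 2.8]
width: 0.0594
```

Call:
step_arm([
  {"xyz":[0,0,0],"twist":[0,0,0]},
  {"xyz":[0,0,0],"twist":[0,0,0]},
  {"xyz":[0,0,0],"twist":[0,0,0]},
  {"xyz":[0,0,0],"twist":[0,0,0]},
  {"xyz":[0,0,0],"twist":[0,0,0]},
  {"xyz":[0,0,0],"twist":[0,0,0]},
], fingers=0)

```text
time: 34.97
tool_pos: [0.5944, 0.1671, 0.1633]
ee_rot: [-1.571, -0.0, 1.461]
wrist_force: [0.4, 0.6, 0.1]
width: 0.0933
```

Call:
step_arm([
  {"xyz":[0,0,0.008],"twist":[0,0,0]},
  {"xyz":[0,0,0.025],"twist":[0,0,0]},
  {"xyz":[0,0,0.05],"twist":[0,0,0]},
  {"xyz":[0,0,0.075],"twist":[0,0,0]},
  {"xyz":[0,0,0.09],"twist":[0,0,0]},
  {"xyz":[0,0,0.096],"twist":[0,0,0]},
  {"xyz":[0,0,0.097],"twist":[0,0,0]},
  {"xyz":[0,0,0.097],"twist":[0,0,0]},
])

```text
time: 35.63
tool_pos: [0.5944, 0.1671, 0.2604]
ee_rot: [-1.571, -0.0, 1.461]
wrist_force: [-0.0, 1.2, -0.4]
width: 0.0942
```

Run:
```python
from h import *
st(); shot('wrist','w14'); shot('scene','c14'); [print(x) for x in cups('c14')]
print(ringfit('w14',.179,(.593,.166),r0=.0285))
```

```text
35.63 [0.5944 0.1671 0.2604] [-1.571 -0.     1.461] [-0.   1.2 -0.4] 0.0942
([366.0, 237.0], 121, [0.5936, -0.3114], 0.0326, 0.0636)
([356.0, 279.0], 126, [0.447, -0.3202], 0.0316, 0.0647)
(array([0.5949, 0.1672, 0.0283]), 1781, np.float64(0.0014), np.float64(0.1783))
```

View pics/w14.png

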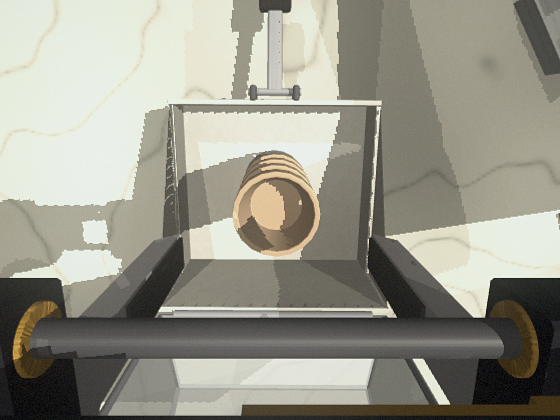

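Fourth home. Next is the cup at (0.4465, −0.321), near the egg flat, whose edge is at y ≈ −0.42.

Call:
step_arm([
  {"xyz":[-0.003,-0.01,0],"twist":[0,0,0]},
  {"xyz":[-0.01,-0.033,0],"twist":[0,0,0]},
  {"xyz":[-0.02,-0.067,0],"twist":[0,0,0]},
  {"xyz":[-0.031,-0.102,0],"twist":[0,0,0]},
  {"xyz":[-0.042,-0.138,0],"twist":[0,0,0]},
  {"xyz":[-0.053,-0.174,0],"twist":[0,0,0]},
  {"xyz":[-0.064,-0.21,0],"twist":[0,0,0]},
  {"xyz":[-0.075,-0.246,0],"twist":[0,0,0]},
  {"xyz":[-0.085,-0.282,-0.005],"twist":[0,0,0]},
  {"xyz":[-0.096,-0.318,-0.015],"twist":[0,0,0]},
  {"xyz":[-0.107,-0.353,-0.03],"twist":[0,0,0]},
  {"xyz":[-0.117,-0.386,-0.045],"twist":[0,0,0]},
])

```text
time: 36.73
tool_pos: [0.4757, -0.221, 0.2145]
ee_rot: [-1.57, 0.0, 1.46]
wrist_force: [1.0, 0.3, 0.1]
width: 0.0938
```

Call:
step_arm([
  {"xyz":[-0.01,-0.033,-0.015],"twist":[0,0,0]},
  {"xyz":[-0.019,-0.062,-0.035],"twist":[0,0,0]},
  {"xyz":[-0.026,-0.086,-0.055],"twist":[0,0,0]},
  {"xyz":[-0.03,-0.099,-0.075],"twist":[0,0,0]},
  {"xyz":[-0.031,-0.1025,-0.09],"twist":[0,0,0]},
  {"xyz":[-0.031,-0.1025,-0.095],"twist":[0,0,0]},
  {"xyz":[-0.031,-0.1025,-0.095],"twist":[0,0,0]},
  {"xyz":[-0.031,-0.1025,-0.095],"twist":[0,0,0]},
  {"xyz":[-0.031,-0.1025,-0.095],"twist":[0,0,0]},
])

```text
time: 37.48
tool_pos: [0.4471, -0.3213, 0.1218]
ee_rot: [-1.573, 0.001, 1.462]
wrist_force: [0.5, 0.1, 0.2]
width: 0.0942
```

Run:
```python
from h import *
st(); shot('wrist','w15'); st(); [print(x) for x in cups('w15')]; cupfit('w15',(.4465,-.3215))
```

```text
37.48 [ 0.4471 -0.3213  0.1218] [-1.573e+00  1.000e-03  1.462e+00] [0.5 0.1 0.2] 0.0942
37.53 [ 0.4473 -0.3214  0.1221] [-1.573e+00  1.000e-03  1.462e+00] [0.4 0.5 0.1] 0.0941
([272.0, 223.0], 3037, [0.4472, -0.3235], 0.0312, 0.0603)
([308.0, 380.0], 1365, [0.5883, -0.3122], 0.0306, 0.0602)
(array([ 0.4466, -0.3236,  0.0283]), 2040, np.float64(0.00138), np.float64(0.0592))
```

View pics/w15.png

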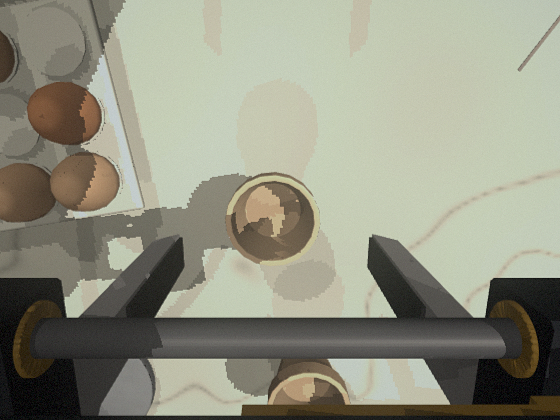

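Call:
step_arm([
  {"xyz":[-0.0005,-0.002,-0.01],"twist":[0,0,0]},
  {"xyz":[-0.0005,-0.002,-0.03],"twist":[0,0,0]},
  {"xyz":[-0.0005,-0.002,-0.05],"twist":[0,0,0]},
  {"xyz":[-0.0005,-0.002,-0.065],"twist":[0,0,0]},
  {"xyz":[-0.0005,-0.002,-0.074],"twist":[0,0,0]},
  {"xyz":[-0.0005,-0.002,-0.076],"twist":[0,0,0]},
  {"xyz":[-0.0005,-0.002,-0.076],"twist":[0,0,0]},
  {"xyz":[-0.0005,-0.002,-0.076],"twist":[0,0,0]},
])

```text
time: 38.2
tool_pos: [0.4466, -0.3239, 0.0455]
ee_rot: [-1.572, 0.001, 1.461]
wrist_force: [0.1, 0.4, -0.2]
width: 0.094
```

Call:
step_arm([
  {"xyz":[0,0,0],"twist":[0,0,0]},
  {"xyz":[0,0,0],"twist":[0,0,0]},
  {"xyz":[0,0,0],"twist":[0,0,0]},
  {"xyz":[0,0,0],"twist":[0,0,0]},
  {"xyz":[0,0,0],"twist":[0,0,0]},
  {"xyz":[0,0,0],"twist":[0,0,0]},
  {"xyz":[0,0,0],"twist":[0,0,0]},
], fingers=255)

```text
time: 38.78
tool_pos: [0.4461, -0.3235, 0.0448]
ee_rot: [-1.571, 0.0, 1.461]
wrist_force: [-0.3, 0.1, 1.1]
width: 0.06
```

Call:
step_arm([
  {"xyz":[0,0,0.008],"twist":[0,0,0]},
  {"xyz":[0,0,0.025],"twist":[0,0,0]},
  {"xyz":[0,0,0.05],"twist":[0,0,0]},
  {"xyz":[0,0,0.08],"twist":[0,0,0]},
  {"xyz":[0,0,0.11],"twist":[0,0,0]},
  {"xyz":[0.002,0.007,0.14],"twist":[0,0,0]},
  {"xyz":[0.005,0.02,0.17],"twist":[0,0,0]},
  {"xyz":[0.012,0.041,0.2],"twist":[0,0,0]},
  {"xyz":[0.021,0.07,0.22],"twist":[0,0,0]},
  {"xyz":[0.031,0.104,0.232],"twist":[0,0,0]},
  {"xyz":[0.042,0.139,0.235],"twist":[0,0,0]},
  {"xyz":[0.053,0.175,0.235],"twist":[0,0,0]},
])

```text
time: 39.78
tool_pos: [0.4996, -0.1474, 0.2819]
ee_rot: [-1.575, 0.001, 1.46]
wrist_force: [0.1, -0.2, -1.3]
width: 0.0602
```

Call:
step_arm([
  {"xyz":[0.011,0.036,0],"twist":[0,0,0]},
  {"xyz":[0.022,0.072,0],"twist":[0,0,0]},
  {"xyz":[0.033,0.108,0],"twist":[0,0,0]},
  {"xyz":[0.043,0.143,0],"twist":[0,0,0]},
  {"xyz":[0.054,0.179,0],"twist":[0,0,0]},
  {"xyz":[0.065,0.214,0],"twist":[0,0,0]},
  {"xyz":[0.075,0.248,0],"twist":[0,0,0]},
  {"xyz":[0.084,0.278,0],"twist":[0,0,0]},
  {"xyz":[0.091,0.3,0],"twist":[0,0,0]},
  {"xyz":[0.095,0.312,0],"twist":[0,0,0]},
  {"xyz":[0.096,0.315,0],"twist":[0,0,0]},
  {"xyz":[0.096,0.315,0],"twist":[0,0,0]},
])

```text
time: 40.78
tool_pos: [0.5949, 0.1666, 0.2792]
ee_rot: [-1.57, 0.001, 1.461]
wrist_force: [-0.3, -1.4, -2.0]
width: 0.0603
```

Call:
step_arm([
  {"xyz":[0,0,0],"twist":[0,0,0]},
  {"xyz":[0,0,0],"twist":[0,0,0]},
  {"xyz":[0,0,0],"twist":[0,0,0]},
])

```text
time: 41.03
tool_pos: [0.5949, 0.1651, 0.28]
ee_rot: [-1.571, 0.0, 1.459]
wrist_force: [0.2, -0.2, -1.2]
width: 0.0604
```

Run:
```python
from h import *
st(); shot('wrist','w16'); st(); shot('scene','c16'); [print(x) for x in cups('c16')]
print(ringfit('w16',robot.get_obs()['tool_pos'][2]+.0135,(.593,.166),r0=.0285)); print(ringfit('w16',.1785,(.593,.166),r0=.0285))
```

```text
41.03 [0.5949 0.1651 0.28  ] [-1.571  0.     1.459] [ 0.2 -0.2 -1.2] 0.0604
41.08 [0.5949 0.1653 0.2799] [-1.571  0.     1.459] [-0.  -0.  -1.2] 0.0602
([366.0, 238.0], 127, [0.5939, -0.311], 0.0327, 0.0647)
(array([0.5945, 0.1649, 0.0282]), 4389, np.float64(0.00298), np.float64(0.2942))
(array([0.5949, 0.1672, 0.0283]), 828, np.float64(0.00139), np.float64(0.1783))
```

View pics/w16.png

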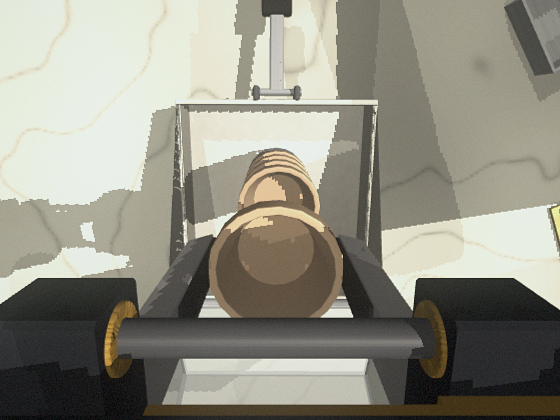

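Call:
step_arm([
  {"xyz":[0,0.001,-0.008],"twist":[0,0,0]},
  {"xyz":[0,0.001,-0.022],"twist":[0,0,0]},
  {"xyz":[0,0.001,-0.034],"twist":[0,0,0]},
  {"xyz":[0,0.001,-0.043],"twist":[0,0,0]},
  {"xyz":[0,0.001,-0.05],"twist":[0,0,0]},
  {"xyz":[0,0.001,-0.057],"twist":[0,0,0]},
  {"xyz":[0,0.001,-0.064],"twist":[0,0,0]},
  {"xyz":[0,0.001,-0.071],"twist":[0,0,0]},
  {"xyz":[0,0.001,-0.077],"twist":[0,0,0]},
  {"xyz":[0,0.001,-0.081],"twist":[0,0,0]},
  {"xyz":[0,0.001,-0.083],"twist":[0,0,0]},
  {"xyz":[0,0.001,-0.083],"twist":[0,0,0]},
])

```text
time: 42.13
tool_pos: [0.5948, 0.1676, 0.196]
ee_rot: [-1.57, 0.0, 1.461]
wrist_force: [-0.1, -0.4, -0.8]
width: 0.0601
```

Call:
step_arm([
  {"xyz":[0,0,-0.0005],"twist":[0,0,0]},
  {"xyz":[0,0,-0.001],"twist":[0,0,0]},
  {"xyz":[0,0,-0.0015],"twist":[0,0,0]},
  {"xyz":[0,0,-0.002],"twist":[0,0,0]},
  {"xyz":[0,0,-0.002],"twist":[0,0,0]},
])

```text
time: 42.55
tool_pos: [0.595, 0.1676, 0.1946]
ee_rot: [-1.571, -0.0, 1.461]
wrist_force: [-0.2, 0.1, -0.8]
width: 0.0604
```

Call:
step_arm([
  {"xyz":[0,0,-0.0005],"twist":[0,0,0]},
  {"xyz":[0,0,-0.001],"twist":[0,0,0]},
  {"xyz":[0,0,-0.0015],"twist":[0,0,0]},
  {"xyz":[0,0,-0.0015],"twist":[0,0,0]},
])

```text
time: 42.88
tool_pos: [0.5951, 0.1676, 0.1936]
ee_rot: [-1.572, -0.0, 1.461]
wrist_force: [0.1, 0.5, 0.8]
width: 0.0602
```

Call:
step_arm([
  {"xyz":[0,0,-0.0005],"twist":[0,0,0]},
  {"xyz":[0,0,-0.0005],"twist":[0,0,0]},
])

```text
time: 43.05
tool_pos: [0.5953, 0.1676, 0.1935]
ee_rot: [-1.572, -0.0, 1.461]
wrist_force: [-0.4, 0.2, 3.6]
width: 0.0603
```

Call:
step_arm([
  {"xyz":[0,0,0],"twist":[0,0,0]},
  {"xyz":[0,0,0],"twist":[0,0,0]},
  {"xyz":[0,0,0],"twist":[0,0,0]},
  {"xyz":[0,0,0],"twist":[0,0,0]},
  {"xyz":[0,0,0],"twist":[0,0,0]},
  {"xyz":[0,0,0],"twist":[0,0,0]},
], fingers=0)

```text
time: 43.55
tool_pos: [0.5949, 0.1676, 0.1922]
ee_rot: [-1.57, 0.0, 1.461]
wrist_force: [0.0, 1.2, 0.3]
width: 0.0935
```

Call:
step_arm([
  {"xyz":[0,0,0.008],"twist":[0,0,0]},
  {"xyz":[0,0,0.025],"twist":[0,0,0]},
  {"xyz":[0,0,0.05],"twist":[0,0,0]},
  {"xyz":[0,0,0.072],"twist":[0,0,0]},
  {"xyz":[0,0,0.084],"twist":[0,0,0]},
  {"xyz":[0,0,0.087],"twist":[0,0,0]},
  {"xyz":[0,0,0.087],"twist":[0,0,0]},
  {"xyz":[0,0,0.087],"twist":[0,0,0]},
])

```text
time: 44.22
tool_pos: [0.5948, 0.1675, 0.2788]
ee_rot: [-1.57, 0.0, 1.461]
wrist_force: [-1.0, -0.2, 0.1]
width: 0.094
```

Run:
```python
from h import *
st(); shot('wrist','w17'); shot('scene','c17'); [print(x) for x in cups('c17')]
print(ringfit('w17',.208,(.593,.166),r0=.0285))
im,d,ci=load('c17');P=pts(cv2.medianBlur(d,3),ci);m=(P[...,0]>.45)&(P[...,0]<.75)&(P[...,1]<-.36)&(P[...,1]>-.65)&(P[...,2]>.015)&(P[...,2]<.3);q=P[m];print('magn',len(q));q=q[q[:,0]>.47];print(np.percentile(q,[0,2,98,100],axis=0)); h=q[q[:,2]>.06];print(np.percentile(h,[0,50,100],axis=0))
```

```text
44.22 [0.5948 0.1675 0.2788] [-1.57   0.     1.461] [-1.  -0.2  0.1] 0.094
([366.0, 237.0], 129, [0.5932, -0.3118], 0.0325, 0.0637)
(array([0.5955, 0.1674, 0.0282]), 2010, np.float64(0.00144), np.float64(0.208))
magn 899
[[ 0.51819174 -0.61734991  0.01509282]
 [ 0.52173661 -0.61278439  0.01547055]
 [ 0.61704207 -0.48543174  0.222374  ]
 [ 0.62866573 -0.46705488  0.22455197]]
[[ 0.51819174 -0.61734991  0.06408774]
 [ 0.56456569 -0.57272261  0.20755863]
 [ 0.60316061 -0.49348906  0.22455197]]
```

View pics/w17.png

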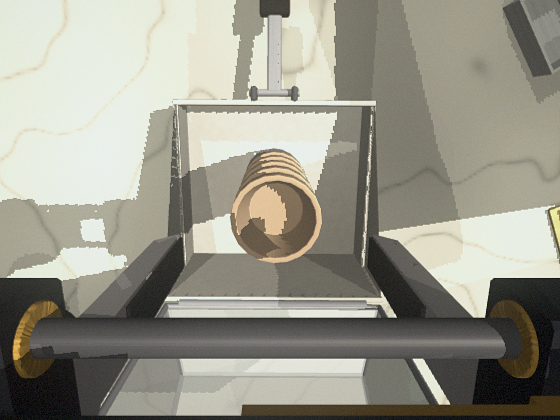

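Fifth home; spacing is uniform at 29.7 mm. The last cup is at (0.5935, −0.312), and the magnifier is clear (y < −0.467).

Call:
step_arm([
  {"xyz":[0,-0.01,0],"twist":[0,0,0]},
  {"xyz":[0,-0.033,0],"twist":[0,0,0]},
  {"xyz":[0,-0.067,0],"twist":[0,0,0]},
  {"xyz":[0,-0.102,0],"twist":[0,0,0]},
  {"xyz":[0,-0.138,0],"twist":[0,0,0]},
  {"xyz":[0,-0.174,0],"twist":[0,0,0]},
  {"xyz":[0,-0.21,0],"twist":[0,0,0]},
  {"xyz":[0,-0.246,-0.002],"twist":[0,0,0]},
  {"xyz":[0,-0.282,-0.01],"twist":[0,0,0]},
  {"xyz":[-0.001,-0.318,-0.022],"twist":[0,0,0]},
  {"xyz":[-0.001,-0.353,-0.037],"twist":[0,0,0]},
  {"xyz":[-0.001,-0.386,-0.052],"twist":[0,0,0]},
])

```text
time: 45.32
tool_pos: [0.593, -0.2211, 0.2264]
ee_rot: [-1.57, 0.0, 1.46]
wrist_force: [0.1, -0.1, 0.2]
width: 0.094
```

Call:
step_arm([
  {"xyz":[0,-0.033,-0.015],"twist":[0,0,0]},
  {"xyz":[0,-0.06,-0.035],"twist":[0,0,0]},
  {"xyz":[0,-0.08,-0.055],"twist":[0,0,0]},
  {"xyz":[0,-0.09,-0.08],"twist":[0,0,0]},
  {"xyz":[0,-0.094,-0.097],"twist":[0,0,0]},
  {"xyz":[0,-0.094,-0.105],"twist":[0,0,0]},
  {"xyz":[0,-0.094,-0.105],"twist":[0,0,0]},
  {"xyz":[0,-0.094,-0.105],"twist":[0,0,0]},
  {"xyz":[0,-0.094,-0.105],"twist":[0,0,0]},
])

```text
time: 46.07
tool_pos: [0.5947, -0.3124, 0.1244]
ee_rot: [-1.573, 0.001, 1.461]
wrist_force: [0.5, 0.3, 0.1]
width: 0.0939
```

Run:
```python
from h import *
st(); shot('wrist','w18'); st(); [print(x) for x in cups('w18')]; cupfit('w18',(.594,-.312))
```

```text
46.07 [ 0.5947 -0.3124  0.1244] [-1.573e+00  1.000e-03  1.461e+00] [0.5 0.3 0.1] 0.0939
46.12 [ 0.5949 -0.3124  0.1248] [-1.574e+00  1.000e-03  1.462e+00] [ 0.5 -0.6 -0.4] 0.094
([275.0, 219.0], 2997, [0.5932, -0.3131], 0.031, 0.0603)
(array([ 0.5928, -0.3129,  0.0283]), 2006, np.float64(0.00138), np.float64(0.0592))
```

View pics/w18.png

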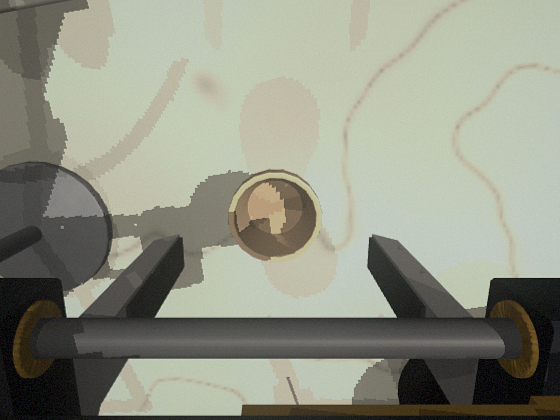

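Call:
step_arm([
  {"xyz":[-0.0015,-0.0005,-0.01],"twist":[0,0,0]},
  {"xyz":[-0.0015,-0.0005,-0.03],"twist":[0,0,0]},
  {"xyz":[-0.0015,-0.0005,-0.05],"twist":[0,0,0]},
  {"xyz":[-0.0015,-0.0005,-0.068],"twist":[0,0,0]},
  {"xyz":[-0.0015,-0.0005,-0.077],"twist":[0,0,0]},
  {"xyz":[-0.0015,-0.0005,-0.078],"twist":[0,0,0]},
  {"xyz":[-0.0015,-0.0005,-0.078],"twist":[0,0,0]},
  {"xyz":[-0.0015,-0.0005,-0.078],"twist":[0,0,0]},
])

```text
time: 46.78
tool_pos: [0.5933, -0.3133, 0.0461]
ee_rot: [-1.573, 0.001, 1.461]
wrist_force: [-0.9, -0.3, 1.6]
width: 0.0943
```

Call:
step_arm([
  {"xyz":[0,0,0],"twist":[0,0,0]},
  {"xyz":[0,0,0],"twist":[0,0,0]},
  {"xyz":[0,0,0],"twist":[0,0,0]},
  {"xyz":[0,0,0],"twist":[0,0,0]},
  {"xyz":[0,0,0],"twist":[0,0,0]},
  {"xyz":[0,0,0],"twist":[0,0,0]},
  {"xyz":[0,0,0],"twist":[0,0,0]},
], fingers=255)

```text
time: 47.37
tool_pos: [0.5926, -0.313, 0.0448]
ee_rot: [-1.571, 0.0, 1.461]
wrist_force: [-0.4, -0.5, 2.0]
width: 0.06
```

Call:
step_arm([
  {"xyz":[0,0,0.008],"twist":[0,0,0]},
  {"xyz":[0,0,0.025],"twist":[0,0,0]},
  {"xyz":[0,0,0.05],"twist":[0,0,0]},
  {"xyz":[0,0,0.08],"twist":[0,0,0]},
  {"xyz":[0,0,0.11],"twist":[0,0,0]},
  {"xyz":[0,0,0.14],"twist":[0,0,0]},
  {"xyz":[0,0.01,0.17],"twist":[0,0,0]},
  {"xyz":[0,0.025,0.2],"twist":[0,0,0]},
  {"xyz":[0,0.045,0.225],"twist":[0,0,0]},
  {"xyz":[0,0.07,0.243],"twist":[0,0,0]},
  {"xyz":[0,0.1,0.253],"twist":[0,0,0]},
  {"xyz":[0,0.135,0.255],"twist":[0,0,0]},
])

```text
time: 48.37
tool_pos: [0.5929, -0.1781, 0.3032]
ee_rot: [-1.576, 0.002, 1.459]
wrist_force: [1.2, 0.0, -0.3]
width: 0.0604
```

Call:
step_arm([
  {"xyz":[0,0.035,0],"twist":[0,0,0]},
  {"xyz":[0,0.07,0],"twist":[0,0,0]},
  {"xyz":[0,0.105,0],"twist":[0,0,0]},
  {"xyz":[0.001,0.14,0],"twist":[0,0,0]},
  {"xyz":[0.001,0.175,0],"twist":[0,0,0]},
  {"xyz":[0.001,0.21,0],"twist":[0,0,0]},
  {"xyz":[0.002,0.245,0],"twist":[0,0,0]},
  {"xyz":[0.002,0.28,0],"twist":[0,0,0]},
  {"xyz":[0.002,0.31,0],"twist":[0,0,0]},
  {"xyz":[0.002,0.33,0],"twist":[0,0,0]},
  {"xyz":[0.002,0.341,0],"twist":[0,0,0]},
  {"xyz":[0.002,0.344,0],"twist":[0,0,0]},
])

```text
time: 49.37
tool_pos: [0.5941, 0.1678, 0.2995]
ee_rot: [-1.571, -0.0, 1.463]
wrist_force: [-0.7, 0.0, -1.1]
width: 0.0603
```

Call:
step_arm([
  {"xyz":[0,0,0],"twist":[0,0,0]},
  {"xyz":[0,0,0],"twist":[0,0,0]},
  {"xyz":[0,0,0],"twist":[0,0,0]},
  {"xyz":[0,0,0],"twist":[0,0,0]},
])

```text
time: 49.7
tool_pos: [0.5947, 0.1647, 0.2997]
ee_rot: [-1.571, 0.0, 1.459]
wrist_force: [-0.5, 0.0, -0.3]
width: 0.0605
```

Run:
```python
from h import *
st(); shot('wrist','w19'); st(); shot('scene','c19'); [print(x) for x in cups('c19')]
print(ringfit('w19',robot.get_obs()['tool_pos'][2]+.0135,(.593,.166),r0=.0285)); print(ringfit('w19',.208,(.593,.166),r0=.0285))
```

```text
49.7 [0.5947 0.1647 0.2997] [-1.571  0.     1.459] [-0.5  0.  -0.3] 0.0605
49.75 [0.5947 0.1648 0.2996] [-1.571  0.     1.459] [-0.1 -0.5 -0.1] 0.0605
(array([0.5939, 0.1645, 0.0282]), 4467, np.float64(0.00295), np.float64(0.314))
(array([0.5955, 0.1674, 0.0283]), 850, np.float64(0.00141), np.float64(0.208))
```

View pics/w19.png

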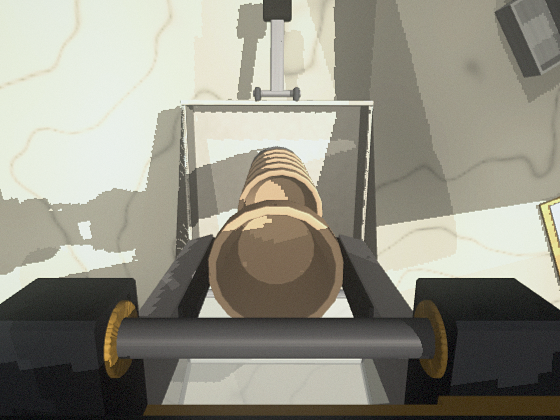

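Call:
step_arm([
  {"xyz":[0.0005,0.0015,-0.008],"twist":[0,0,0]},
  {"xyz":[0.0005,0.0015,-0.02],"twist":[0,0,0]},
  {"xyz":[0.0005,0.0015,-0.03],"twist":[0,0,0]},
  {"xyz":[0.0005,0.0015,-0.038],"twist":[0,0,0]},
  {"xyz":[0.0005,0.0015,-0.045],"twist":[0,0,0]},
  {"xyz":[0.0005,0.0015,-0.052],"twist":[0,0,0]},
  {"xyz":[0.0005,0.0015,-0.059],"twist":[0,0,0]},
  {"xyz":[0.0005,0.0015,-0.065],"twist":[0,0,0]},
  {"xyz":[0.0005,0.0015,-0.07],"twist":[0,0,0]},
  {"xyz":[0.0005,0.0015,-0.073],"twist":[0,0,0]},
  {"xyz":[0.0005,0.0015,-0.074],"twist":[0,0,0]},
  {"xyz":[0.0005,0.0015,-0.074],"twist":[0,0,0]},
])

```text
time: 50.8
tool_pos: [0.595, 0.1676, 0.2253]
ee_rot: [-1.571, -0.0, 1.461]
wrist_force: [-0.3, -0.2, -0.9]
width: 0.0607
```

Call:
step_arm([
  {"xyz":[0,0,-0.0005],"twist":[0,0,0]},
  {"xyz":[0,0,-0.001],"twist":[0,0,0]},
  {"xyz":[0,0,-0.0015],"twist":[0,0,0]},
  {"xyz":[0,0,-0.0015],"twist":[0,0,0]},
])

```text
time: 51.13
tool_pos: [0.595, 0.1676, 0.2242]
ee_rot: [-1.571, -0.0, 1.461]
wrist_force: [0.7, -0.2, -0.2]
width: 0.0604
```

Call:
step_arm([
  {"xyz":[0,0,-0.0005],"twist":[0,0,0]},
  {"xyz":[0,0,-0.001],"twist":[0,0,0]},
  {"xyz":[0,0,-0.001],"twist":[0,0,0]},
])

```text
time: 51.38
tool_pos: [0.5951, 0.1676, 0.2232]
ee_rot: [-1.571, -0.0, 1.461]
wrist_force: [-0.2, -0.2, 0.2]
width: 0.0606
```

Call:
step_arm([
  {"xyz":[0,0,-0.0005],"twist":[0,0,0]},
  {"xyz":[0,0,-0.001],"twist":[0,0,0]},
  {"xyz":[0,0,-0.001],"twist":[0,0,0]},
])

```text
time: 51.63
tool_pos: [0.5953, 0.1675, 0.2232]
ee_rot: [-1.573, -0.0, 1.461]
wrist_force: [-0.5, -0.1, 4.9]
width: 0.0606
```

Call:
step_arm([
  {"xyz":[0,0,0],"twist":[0,0,0]},
  {"xyz":[0,0,0],"twist":[0,0,0]},
  {"xyz":[0,0,0],"twist":[0,0,0]},
  {"xyz":[0,0,0],"twist":[0,0,0]},
  {"xyz":[0,0,0],"twist":[0,0,0]},
  {"xyz":[0,0,0],"twist":[0,0,0]},
], fingers=0)

```text
time: 52.13
tool_pos: [0.5949, 0.1676, 0.2216]
ee_rot: [-1.57, 0.0, 1.461]
wrist_force: [0.0, -0.5, -0.3]
width: 0.0936
```

Call:
step_arm([
  {"xyz":[0,0,0.008],"twist":[0,0,0]},
  {"xyz":[0,0,0.025],"twist":[0,0,0]},
  {"xyz":[0,0,0.05],"twist":[0,0,0]},
  {"xyz":[0,0,0.072],"twist":[0,0,0]},
  {"xyz":[0,0,0.084],"twist":[0,0,0]},
  {"xyz":[0,0,0.087],"twist":[0,0,0]},
  {"xyz":[0,0,0.087],"twist":[0,0,0]},
  {"xyz":[0,0,0.087],"twist":[0,0,0]},
])

```text
time: 52.8
tool_pos: [0.5949, 0.1676, 0.3083]
ee_rot: [-1.57, 0.0, 1.461]
wrist_force: [0.7, -0.3, -0.2]
width: 0.0941
```

Run:
```python
from h import *
st(); shot('wrist','w20'); shot('scene','c20'); [print(x) for x in cups('c20')]
print(ringfit('w20',.2375,(.593,.166),r0=.0285))
```

```text
52.8 [0.5949 0.1676 0.3083] [-1.57   0.     1.461] [ 0.7 -0.3 -0.2] 0.0941
(array([0.5952, 0.1676, 0.0282]), 2043, np.float64(0.00144), np.float64(0.2377))
```

View pics/w20.png

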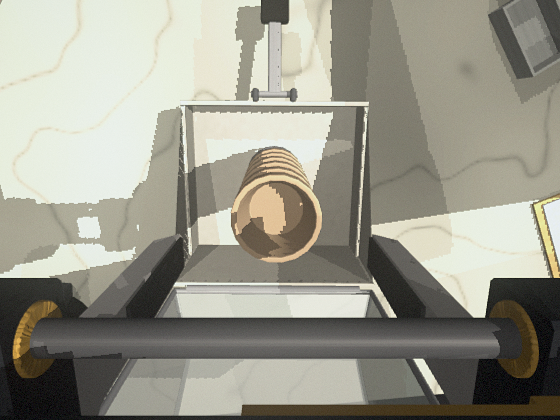

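View pics/c20.png

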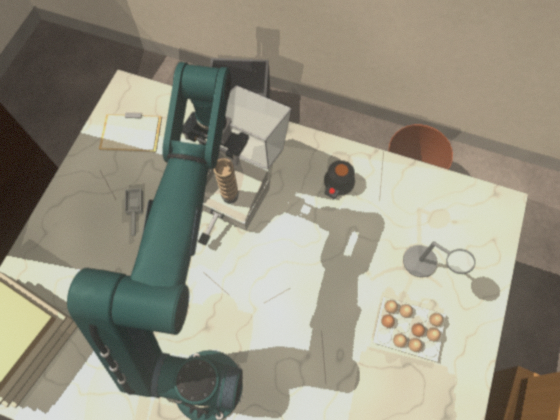

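All six are nested (top lip 0.238, uniform steps) and none are left on the table. Going to the pedal pad.

Call:
step_arm([
  {"xyz":[-0.008,0.001,0],"twist":[0,0,0]},
  {"xyz":[-0.025,0.003,0],"twist":[0,0,0]},
  {"xyz":[-0.05,0.005,0],"twist":[0,0,0]},
  {"xyz":[-0.08,0.008,0],"twist":[0,0,0]},
  {"xyz":[-0.11,0.011,0],"twist":[0,0,0]},
  {"xyz":[-0.14,0.014,-0.005],"twist":[0,0,0]},
  {"xyz":[-0.165,0.017,-0.02],"twist":[0,0,0]},
  {"xyz":[-0.176,0.018,-0.045],"twist":[0,0,0]},
  {"xyz":[-0.1785,0.018,-0.075],"twist":[0,0,0]},
  {"xyz":[-0.1785,0.018,-0.105],"twist":[0,0,0]},
  {"xyz":[-0.1785,0.018,-0.135],"twist":[0,0,0]},
  {"xyz":[-0.1785,0.018,-0.16],"twist":[0,0,0]},
])

```text
time: 53.9
tool_pos: [0.4144, 0.1853, 0.1461]
ee_rot: [-1.568, 0.001, 1.461]
wrist_force: [0.5, -0.4, -0.7]
width: 0.094
```

Call:
step_arm([
  {"xyz":[0,0,-0.015],"twist":[0,0,0]},
  {"xyz":[0,0,-0.025],"twist":[0,0,0]},
  {"xyz":[0,0,-0.028],"twist":[0,0,0]},
  {"xyz":[0,0,-0.028],"twist":[0,0,0]},
  {"xyz":[0,0,-0.028],"twist":[0,0,0]},
])

```text
time: 54.32
tool_pos: [0.417, 0.1858, 0.122]
ee_rot: [-1.572, -0.001, 1.461]
wrist_force: [-0.3, 0.1, 0.2]
width: 0.0937
```

Run:
```python
from h import *
st(); shot('wrist','w21'); st(); shot('scene','c21'); shot('side','s21')
im,d,ci=load('w21');P=pts(d,ci)
m=(im.max(-1)<75)&(P[...,2]>.03)&(P[...,2]<.07)&(abs(P[...,0]-.416)<.05)&(abs(P[...,1]-.186)<.04)
k,l,s,c=cv2.connectedComponentsWithStats(m.astype(np.uint8)); i=1+s[1:,4].argmax()
q=P[l==i]; print(s[i],c[i],np.median(q,0),q.min(0),q.max(0),cv2.minAreaRect((q[:,:2]*1000).astype(np.float32)))
```

```text
54.32 [0.417  0.1858 0.122 ] [-1.572e+00 -1.000e-03  1.461e+00] [-0.3  0.1  0.2] 0.0937
54.37 [0.4173 0.1859 0.1224] [-1.573e+00 -1.000e-03  1.461e+00] [0.3 0.  1. ] 0.0937
[ 255  188   42   53 1607] [274.37212197 218.76104543] [0.41930276 0.18436647 0.04820778] [0.39759168 0.17011249 0.04081437] [0.43405961 0.20136432 0.05214805] ((416.1662292480469, 185.7348175048828), (28.113603591918945, 34.98958969116211), 83.5718002319336)
```

View pics/w21.png

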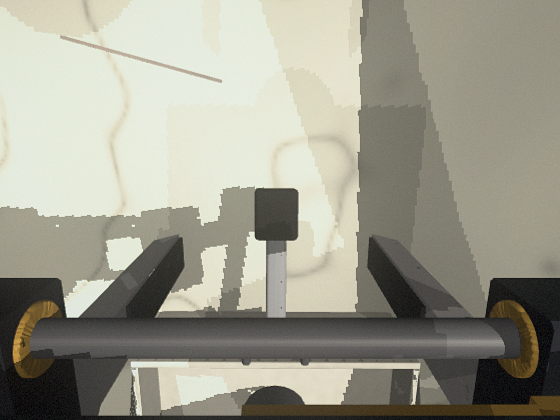

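View pics/s21.png

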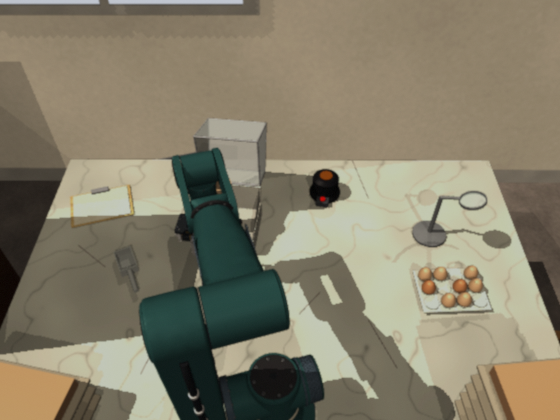

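Pad at (0.416, 0.186), centred between the fingers, and the hood is still open. Descending to pinch its 30 mm width.

Call:
step_arm([
  {"xyz":[-0.001,0,-0.01],"twist":[0,0,0]},
  {"xyz":[-0.001,0,-0.03],"twist":[0,0,0]},
  {"xyz":[-0.001,0,-0.05],"twist":[0,0,0]},
  {"xyz":[-0.001,0,-0.07],"twist":[0,0,0]},
  {"xyz":[-0.001,0,-0.083],"twist":[0,0,0]},
  {"xyz":[-0.001,0,-0.089],"twist":[0,0,0]},
  {"xyz":[-0.001,0,-0.09],"twist":[0,0,0]},
  {"xyz":[-0.001,0,-0.09],"twist":[0,0,0]},
])

```text
time: 55.13
tool_pos: [0.4155, 0.1856, 0.031]
ee_rot: [-1.571, -0.0, 1.461]
wrist_force: [-0.1, -0.1, 1.3]
width: 0.0939
```

Call:
step_arm([
  {"xyz":[0,0,0],"twist":[0,0,0]},
  {"xyz":[0,0,0],"twist":[0,0,0]},
  {"xyz":[0,0,0],"twist":[0,0,0]},
  {"xyz":[0,0,0],"twist":[0,0,0]},
  {"xyz":[0,0,0],"twist":[0,0,0]},
  {"xyz":[0,0,0],"twist":[0,0,0]},
  {"xyz":[0,0,0],"twist":[0,0,0]},
  {"xyz":[0,0,0],"twist":[0,0,0]},
  {"xyz":[0,0,0],"twist":[0,0,0]},
  {"xyz":[0,0,0],"twist":[0,0,0]},
], fingers=255)

```text
time: 55.97
tool_pos: [0.4155, 0.1859, 0.031]
ee_rot: [-1.571, -0.001, 1.461]
wrist_force: [0.5, 8.4, -0.6]
width: 0.031
```

Call:
step_arm([
  {"xyz":[0,0.0005,0.0005],"twist":[0,0,0]},
  {"xyz":[-0.0002,0.0006,0.001],"twist":[0,0,0]},
  {"xyz":[-0.0003,0.0006,0.0016],"twist":[0,0,0]},
  {"xyz":[-0.0004,0.0007,0.0022],"twist":[0,0,0]},
  {"xyz":[-0.0006,0.0007,0.0028],"twist":[0,0,0]},
  {"xyz":[-0.0007,0.0007,0.0034],"twist":[0,0,0]},
  {"xyz":[-0.0008,0.0007,0.004],"twist":[0,0,0]},
  {"xyz":[-0.0009,0.0007,0.0046],"twist":[0,0,0]},
])

```text
time: 56.63
tool_pos: [0.4147, 0.1865, 0.0347]
ee_rot: [-1.571, -0.001, 1.461]
wrist_force: [5.6, 3.2, -8.9]
width: 0.0297
```

Run:
```python
from h import *
st(); shot('scene','c22'); shot('wrist','w22')
```

```text
56.63 [0.4147 0.1865 0.0347] [-1.571e+00 -1.000e-03  1.461e+00] [ 5.6  3.2 -8.9] 0.0297
```

View pics/c22.png

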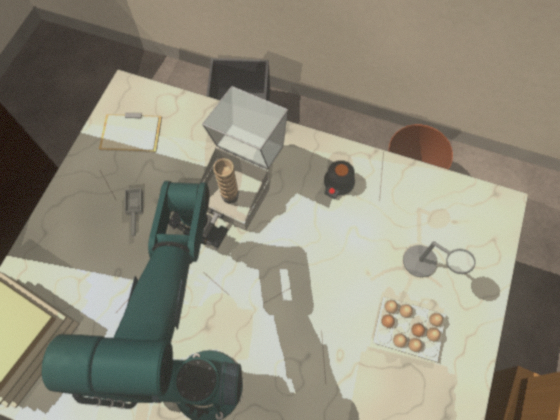

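View pics/w22.png

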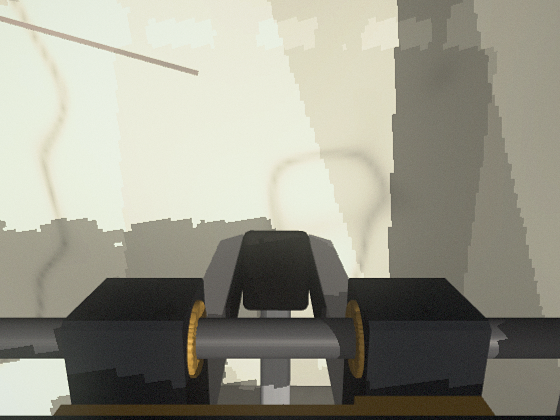

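Hood has started to come forward with about 9 N at the pad, the column stands straight, and the pad is between the fingers (wrist view about (275,270)). Continuing slowly.

Call:
step_arm([
  {"xyz":[-0.0001,0,0.0006],"twist":[0,0,0]},
  {"xyz":[-0.0002,0,0.0012],"twist":[0,0,0]},
  {"xyz":[-0.0003,0,0.0018],"twist":[0,0,0]},
  {"xyz":[-0.0004,0,0.0024],"twist":[0,0,0]},
  {"xyz":[-0.0005,0,0.003],"twist":[0,0,0]},
  {"xyz":[-0.0006,0,0.0036],"twist":[0,0,0]},
  {"xyz":[-0.0006,0,0.0042],"twist":[0,0,0]},
  {"xyz":[-0.0007,0,0.0048],"twist":[0,0,0]},
  {"xyz":[-0.0008,0,0.0054],"twist":[0,0,0]},
  {"xyz":[-0.0008,0,0.006],"twist":[0,0,0]},
  {"xyz":[-0.0009,0,0.0066],"twist":[0,0,0]},
  {"xyz":[-0.0009,0,0.0072],"twist":[0,0,0]},
])

```text
time: 57.73
tool_pos: [0.4134, 0.1866, 0.0419]
ee_rot: [-1.57, -0.001, 1.461]
wrist_force: [4.1, 3.1, -9.1]
width: 0.0296
```

Call:
step_arm([
  {"xyz":[-0.0001,0,0.0006],"twist":[0,0,0]},
  {"xyz":[-0.0001,0,0.0012],"twist":[0,0,0]},
  {"xyz":[-0.0002,0,0.0018],"twist":[0,0,0]},
  {"xyz":[-0.0002,0,0.0024],"twist":[0,0,0]},
  {"xyz":[-0.0002,0,0.003],"twist":[0,0,0]},
  {"xyz":[-0.0003,0,0.0036],"twist":[0,0,0]},
  {"xyz":[-0.0003,0,0.0042],"twist":[0,0,0]},
  {"xyz":[-0.0003,0,0.0048],"twist":[0,0,0]},
  {"xyz":[-0.0003,0,0.0054],"twist":[0,0,0]},
  {"xyz":[-0.0003,0,0.006],"twist":[0,0,0]},
  {"xyz":[-0.0003,0,0.0066],"twist":[0,0,0]},
  {"xyz":[-0.0003,0,0.0072],"twist":[0,0,0]},
])

```text
time: 58.73
tool_pos: [0.4129, 0.1866, 0.0499]
ee_rot: [-1.57, -0.001, 1.461]
wrist_force: [1.7, 3.8, -7.0]
width: 0.0298
```

Run:
```python
from h import *
st(); shot('scene','c23'); shot('side','s23'); shot('wrist','w23')
a=cv2.imread('pics/c23.png')[70:270,130:330]; b=cv2.imread('pics/w23.png')[150:420,140:410]
cv2.imwrite('pics/m23.png',np.hstack([cv2.resize(a,(400,400)),cv2.resize(b,(400,400))]))
```

```text
58.73 [0.4129 0.1866 0.0499] [-1.570e+00 -1.000e-03  1.461e+00] [ 1.7  3.8 -7. ] 0.0298
```

View pics/m23.png

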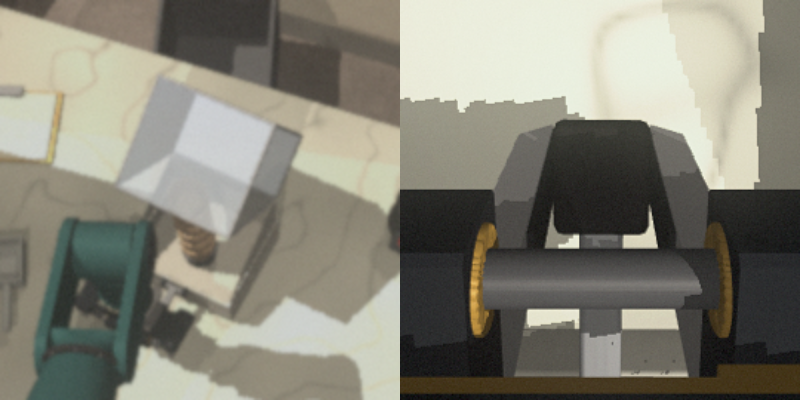

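Hood is about half closed and following steadily. Continuing.

Call:
step_arm([
  {"xyz":[0,0,0.0006],"twist":[0,0,0]},
  {"xyz":[0,0,0.0012],"twist":[0,0,0]},
  {"xyz":[0,0,0.0018],"twist":[0,0,0]},
  {"xyz":[0,0,0.0024],"twist":[0,0,0]},
  {"xyz":[0.0001,0,0.003],"twist":[0,0,0]},
  {"xyz":[0.0001,0,0.0036],"twist":[0,0,0]},
  {"xyz":[0.0002,0,0.0042],"twist":[0,0,0]},
  {"xyz":[0.0002,0,0.0048],"twist":[0,0,0]},
  {"xyz":[0.0003,0,0.0054],"twist":[0,0,0]},
  {"xyz":[0.0003,0,0.006],"twist":[0,0,0]},
  {"xyz":[0.0004,0,0.0066],"twist":[0,0,0]},
  {"xyz":[0.0004,0,0.0072],"twist":[0,0,0]},
])

```text
time: 59.88
tool_pos: [0.4132, 0.1866, 0.0571]
ee_rot: [-1.569, -0.001, 1.461]
wrist_force: [0.3, 5.2, -6.2]
width: 0.0299
```

Call:
step_arm([
  {"xyz":[0.0001,0,0.0005],"twist":[0,0,0]},
  {"xyz":[0.0002,0,0.001],"twist":[0,0,0]},
  {"xyz":[0.0002,0,0.0015],"twist":[0,0,0]},
  {"xyz":[0.0003,0,0.002],"twist":[0,0,0]},
  {"xyz":[0.0004,0,0.0025],"twist":[0,0,0]},
  {"xyz":[0.0005,0,0.003],"twist":[0,0,0]},
  {"xyz":[0.0006,0,0.0035],"twist":[0,0,0]},
  {"xyz":[0.0006,0,0.004],"twist":[0,0,0]},
  {"xyz":[0.0007,0,0.0045],"twist":[0,0,0]},
  {"xyz":[0.0008,0,0.005],"twist":[0,0,0]},
  {"xyz":[0.0009,0,0.0055],"twist":[0,0,0]},
  {"xyz":[0.001,0,0.006],"twist":[0,0,0]},
])

```text
time: 60.88
tool_pos: [0.4139, 0.1865, 0.0632]
ee_rot: [-1.569, -0.0, 1.461]
wrist_force: [-0.6, 4.7, -5.5]
width: 0.0295
```

Run:
```python
from h import *
st(); shot('scene','c24'); shot('wrist','w24')
a=cv2.imread('pics/c24.png')[70:270,130:330]; b=cv2.imread('pics/w24.png')[150:420,140:410]
cv2.imwrite('pics/m24.png',np.hstack([cv2.resize(a,(400,400)),cv2.resize(b,(400,400))]))
```

```text
60.88 [0.4139 0.1865 0.0632] [-1.569 -0.     1.461] [-0.6  4.7 -5.5] 0.0295
```

View pics/m24.png

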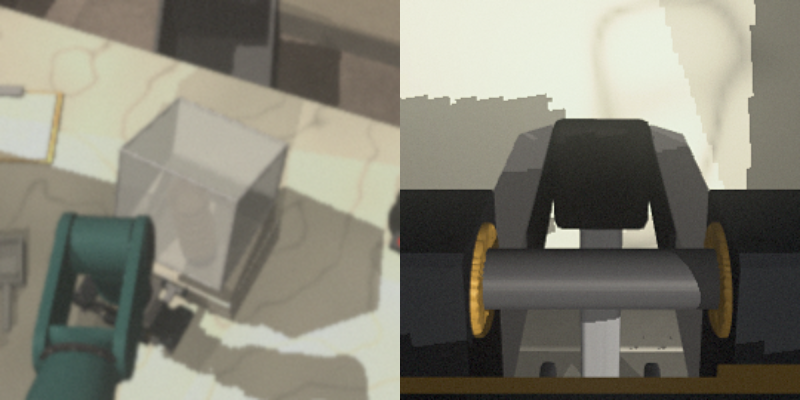

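Nearly shut, about 6.6 mm left. Going slower.

Call:
step_arm([
  {"xyz":[0.0001,0,0.0004],"twist":[0,0,0]},
  {"xyz":[0.0002,0,0.0008],"twist":[0,0,0]},
  {"xyz":[0.0002,0,0.0012],"twist":[0,0,0]},
  {"xyz":[0.0003,0,0.0016],"twist":[0,0,0]},
  {"xyz":[0.0004,0,0.002],"twist":[0,0,0]},
  {"xyz":[0.0005,0,0.0024],"twist":[0,0,0]},
  {"xyz":[0.0005,0,0.0028],"twist":[0,0,0]},
  {"xyz":[0.0006,0,0.0032],"twist":[0,0,0]},
  {"xyz":[0.0007,0,0.0036],"twist":[0,0,0]},
  {"xyz":[0.0008,0,0.004],"twist":[0,0,0]},
  {"xyz":[0.0008,0,0.0044],"twist":[0,0,0]},
  {"xyz":[0.0009,0,0.0048],"twist":[0,0,0]},
])

```text
time: 61.98
tool_pos: [0.4148, 0.1864, 0.068]
ee_rot: [-1.569, -0.0, 1.461]
wrist_force: [-1.2, 4.6, -4.1]
width: 0.0298
```

Call:
step_arm([
  {"xyz":[0.0001,0,0.0003],"twist":[0,0,0]},
  {"xyz":[0.0001,0,0.0006],"twist":[0,0,0]},
  {"xyz":[0.0002,0,0.0009],"twist":[0,0,0]},
  {"xyz":[0.0003,0,0.0012],"twist":[0,0,0]},
  {"xyz":[0.0003,0,0.0015],"twist":[0,0,0]},
  {"xyz":[0.0004,0,0.0018],"twist":[0,0,0]},
])

```text
time: 62.48
tool_pos: [0.4153, 0.1863, 0.0698]
ee_rot: [-1.569, 0.0, 1.461]
wrist_force: [-0.8, 4.2, -4.1]
width: 0.0294
```

Call:
step_arm([
  {"xyz":[0.0001,0,0.0003],"twist":[0,0,0]},
  {"xyz":[0.0001,0,0.0006],"twist":[0,0,0]},
  {"xyz":[0.0002,0,0.0009],"twist":[0,0,0]},
  {"xyz":[0.0003,0,0.0012],"twist":[0,0,0]},
])

```text
time: 62.82
tool_pos: [0.4156, 0.1863, 0.071]
ee_rot: [-1.569, 0.0, 1.461]
wrist_force: [-2.9, 4.1, -3.8]
width: 0.0299
```

Call:
step_arm([
  {"xyz":[0,0,0.0003],"twist":[0,0,0]},
  {"xyz":[0,0,0.0006],"twist":[0,0,0]},
  {"xyz":[0,0,0.0009],"twist":[0,0,0]},
  {"xyz":[0,0,0.0009],"twist":[0,0,0]},
])

```text
time: 63.15
tool_pos: [0.4159, 0.1863, 0.0721]
ee_rot: [-1.57, 0.0, 1.461]
wrist_force: [-2.8, 3.3, -3.1]
width: 0.0295
```

```bash
cat >> h.py <<'E'
def hood(f):
    im,d,ci=load(f);P=pts(cv2.medianBlur(d,3),ci);z=P[...,2]
    m=(z>.225)&(z<.29)&(P[...,0]>.5)&(P[...,0]<.75)&(P[...,1]>.05)&(P[...,1]<.29);q=P[m]
    # plane fit z=a+b*xk
    xk=(q[:,0]-.606)*.994-(q[:,1]-.166)*.11
    p=np.polyfit(xk,q[:,2],1)
    for _ in range(5):
        k=abs(q[:,2]-np.polyval(p,xk))<.006; p=np.polyfit(xk[k],q[k,2],1)
    print('hood',f,len(q),k.sum(),'slope',p[0].round(4),'z',p[1].round(4),'xk',np.percentile(xk[k],[1,99]).round(3))
E
python3 - <<'E'
from h import *
st(); shot('scene','c25');shot('side','s25');shot('wrist','w25')
for f in('scene0','c25','side0','s25'): hood(f)
a=cv2.imread('pics/c25.png')[70:270,130:330]; b=cv2.imread('pics/w25.png')[150:420,140:410]
cv2.imwrite('pics/m25.png',np.hstack([cv2.resize(a,(400,400)),cv2.resize(b,(400,400))]))
E
```

```text
63.15 [0.4159 0.1863 0.0721] [-1.57   0.     1.461] [-2.8  3.3 -3.1] 0.0295
hood scene0 3648 3435 slope 0.0008 z 0.2497 xk [-0.09   0.086]
hood c25 3569 3317 slope -0.0443 z 0.2539 xk [-0.084  0.091]
hood side0 3239 2885 slope 0.0032 z 0.2509 xk [-0.09   0.087]
hood s25 1686 1496 slope -0.0409 z 0.255 xk [-0.085  0.093]
```

View pics/m25.png

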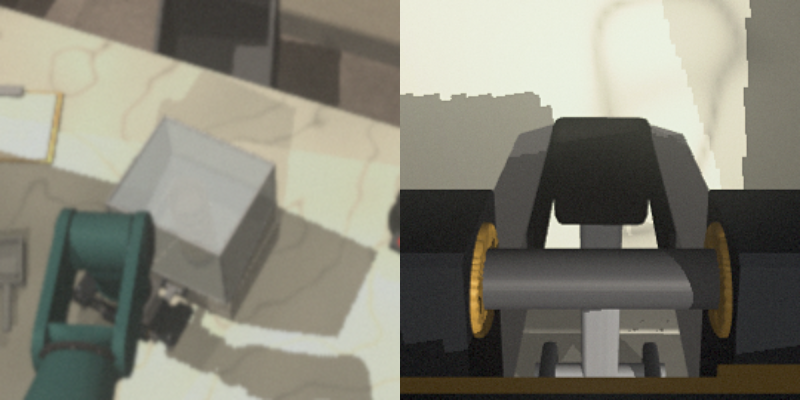

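Hood tilt is still 0.045 rad, about 1 mm at the pad. Continuing very slowly until it meets the stop.

Call:
step_arm([
  {"xyz":[0,0,0.0002],"twist":[0,0,0]},
  {"xyz":[0.0001,0,0.0004],"twist":[0,0,0]},
  {"xyz":[0.0001,0,0.0006],"twist":[0,0,0]},
  {"xyz":[0.0002,0,0.0008],"twist":[0,0,0]},
  {"xyz":[0.0002,0,0.001],"twist":[0,0,0]},
  {"xyz":[0.0002,0,0.0012],"twist":[0,0,0]},
])

```text
time: 63.8
tool_pos: [0.4162, 0.1862, 0.073]
ee_rot: [-1.57, 0.0, 1.461]
wrist_force: [-2.7, 4.5, -5.3]
width: 0.0297
```

Call:
step_arm([
  {"xyz":[0,0,0.0002],"twist":[0,0,0]},
  {"xyz":[0,0,0.0004],"twist":[0,0,0]},
  {"xyz":[0,0,0.0006],"twist":[0,0,0]},
  {"xyz":[0,0,0.0008],"twist":[0,0,0]},
  {"xyz":[0,0,0.001],"twist":[0,0,0]},
])

```text
time: 64.22
tool_pos: [0.4162, 0.1862, 0.0731]
ee_rot: [-1.57, 0.0, 1.461]
wrist_force: [-0.2, 5.1, -9.8]
width: 0.0297
```

Run:
```python
from h import *
st(); shot('scene','c26');shot('side','s26')
for f in('c26','s26'): hood(f)
```

```text
64.22 [0.4162 0.1862 0.0731] [-1.57   0.     1.461] [-0.2  5.1 -9.8] 0.0297
hood c26 3484 3324 slope 0.0 z 0.2498 xk [-0.09   0.086]
hood s26 1617 1485 slope 0.0039 z 0.2509 xk [-0.09   0.088]
```

Hood tilt is zero, matching the start, and the force rises against the stop. Releasing and rising straight off.

Call:
step_arm([
  {"xyz":[0,0,0],"twist":[0,0,0]},
  {"xyz":[0,0,0],"twist":[0,0,0]},
  {"xyz":[0,0,0],"twist":[0,0,0]},
  {"xyz":[0,0,0],"twist":[0,0,0]},
  {"xyz":[0,0,0],"twist":[0,0,0]},
  {"xyz":[0,0,0],"twist":[0,0,0]},
  {"xyz":[0,0,0],"twist":[0,0,0]},
  {"xyz":[0,0,0],"twist":[0,0,0]},
], fingers=0)

```text
time: 64.98
tool_pos: [0.4167, 0.1862, 0.0742]
ee_rot: [-1.571, 0.0, 1.461]
wrist_force: [-0.6, -0.5, 0.6]
width: 0.0793
```

Call:
step_arm([
  {"xyz":[0,0,0.005],"twist":[0,0,0]},
  {"xyz":[0,0,0.015],"twist":[0,0,0]},
  {"xyz":[0,0,0.03],"twist":[0,0,0]},
  {"xyz":[0,0,0.05],"twist":[0,0,0]},
  {"xyz":[0,0,0.07],"twist":[0,0,0]},
  {"xyz":[-0.01,0.01,0.09],"twist":[0,0,0]},
  {"xyz":[-0.025,0.03,0.11],"twist":[0,0,0]},
  {"xyz":[-0.045,0.055,0.12],"twist":[0,0,0]},
  {"xyz":[-0.06,0.085,0.12],"twist":[0,0,0]},
  {"xyz":[-0.07,0.11,0.12],"twist":[0,0,0]},
  {"xyz":[-0.075,0.12,0.12],"twist":[0,0,0]},
  {"xyz":[-0.075,0.12,0.12],"twist":[0,0,0]},
])

```text
time: 65.98
tool_pos: [0.3408, 0.3078, 0.1949]
ee_rot: [-1.571, -0.001, 1.465]
wrist_force: [0.1, -0.9, 0.4]
width: 0.0938
```

Run:
```python
from h import *
st(); shot('scene','c27');shot('side','s27')
for f in('c27','s27'): hood(f)
print(cups('c27'))
for f,r in(('c27',(110,260,150,300)),('s27',(140,260,160,280))):
    im,d,ci=load(f)
    cv2.imwrite('pics/%scrop.png'%f,cv2.resize(im[r[0]:r[1],r[2]:r[3],::-1],None,fx=4,fy=4,interpolation=cv2.INTER_CUBIC))
```

```text
65.98 [0.3408 0.3078 0.1949] [-1.571e+00 -1.000e-03  1.465e+00] [ 0.1 -0.9  0.4] 0.0938
hood c27 3660 3433 slope 0.0012 z 0.2498 xk [-0.089  0.086]
hood s27 3090 2797 slope 0.0046 z 0.251 xk [-0.09   0.088]
[]
```

View pics/c27.png

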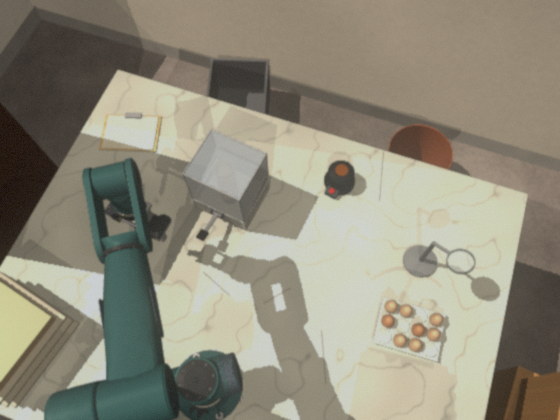

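View pics/c27crop.png

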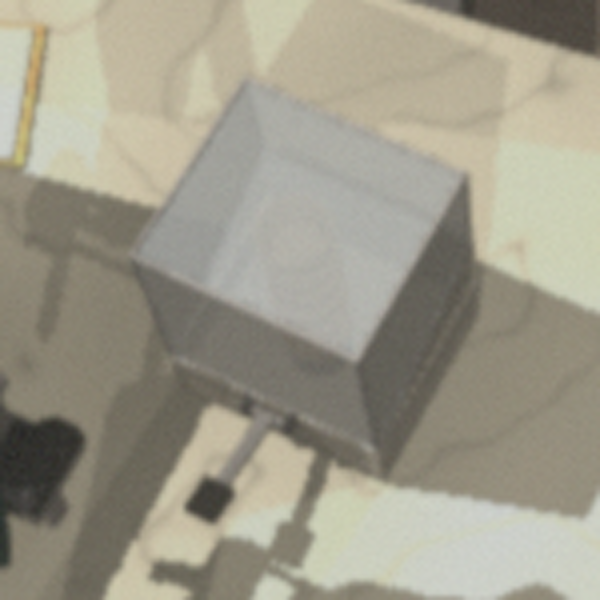

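View pics/s27crop.png

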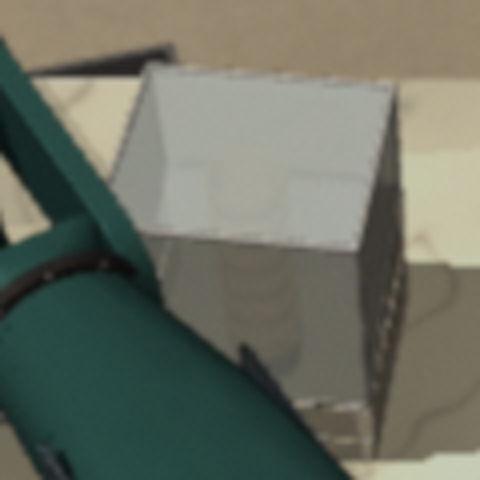

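Run:
```python
from h import *
print(robot.close_job()); st()
```

```text
the job is handed in; nothing more can be done
None
the job is handed in; nothing more can be done
```

The egg cups are put away: all six are nested upright in one column on the seat and the hood is shut over them. The job was handed in at about 66 s of the 210 s allowed.

- **Pedal and hood:** I pressed the pedal to its stop, where the wrist force rose to 24 N with no further motion. After the cups were in, I pinched the pad and raised it over about 8 s until it met the upper stop. I worked the hood only through the pedal.
- **Column:** each cup sat within 2–3 mm of its expected height. The lips measured 0.089, 0.119, 0.149, 0.178, 0.208 and 0.238 m, in even steps of about 29.7 mm. The measured centres drifted about 3 mm in x from bottom to top, which I put down to the 1.5 mm side play per cup and camera error. The column looks straight in the pictures.
- **Last checks:** the hood top is level at 0.250 m, with the same tilt as at the start to within about 0.001 rad. No cup was left on the table, the gripper was clear of everything, and I saw no cup get knocked aside during the run.
- **Other objects:** I did not touch the lamp, egg flat, magnifier or scoop. The arm hid the scoop in the final scene picture; it was last seen in place in an earlier picture, after the last cup was nested.

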